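Take the pressed button badge out of the badge press

ROBOT

A 6-joint arm with a two-finger parallel gripper is mounted at the origin on the work surface. World frame = base frame: x ahead of the robot, y to its left, z up, the work surface at z = 0. Lengths are in m, angles in rad, forces in N, time in s.
With the tool pointing down it reaches from about 0.375 to 0.9 m from the base axis. Payload 3.1 kg.
Tool frame: the origin (TCP) lies at the very end of the fingers, on their centre line; the grasp point (between the pads) lies 19 mm behind it; z points along the fingers, x is the direction in which the jaws open and shut, and the axes are right-handed (so a half turn about z gives the same grasp; the last joint's range is limited). The gripper opens to 85 mm and grips with 20 to 120 N. Pads are 22 mm wide; open, the fingers measure 114 mm over their backs; the gripper's body (76 mm by 85 mm) begins 54 mm behind the grasp point. The pads swing forward as they close: fully open they stand 13 mm farther back than shut.
Start: joints at [-1.508, 0.527, 1.433, -0, 1.181, -0.178], TCP at [0.149, -0.607, 0.231] pointing down, gripper open.
Joint ranges: [-3.08, 3.08], [-0.75, 2.2], [0.22, 2.44], [-1.43, 4.57], [0, 2.65], [-2.85, 2.85]. Speed limits (rad/s): [2.79, 2.79, 3.14, 3.14, 3.14, 3.14].

INTERFACE

Orientations are given as a rotation vector (axis times angle).
In Python, from workcell import robot gives the robot as it stands.
- The arm moves only by the tool move_arm, never from a script. Its argument "moves" is a list of rows, each an object with "xyz": the shift along the world's x, y, z in mm, a list of three; "spin": the turn about the world's z in rad. In form: [{"xyz": [dx, dy, dz], "spin": spin}, ...]. A call has 1 to 5 rows; each row shifts and turns the pose as measured when the row begins; what a row does not reach is not made up. A row lasts 1/8 s, in which the tool goes at most 62.5 mm and 10.7 degrees, less where a joint would pass 70% of its speed; a pose out of reach is approached as far as the arm can. A call is refused whole if a number of a shift passes 62.5 or a number of a turn 0.188, either way. A call with a gripper value outside its range is refused whole. "hand" is the finger opening in mm, from 0 to 85.4, set as the call begins (left out, the last holds). The fingers move at their own pace and stop on an object; "force" is the grip in N (left out, the last holds). Time passes only in rows, so rows that do not move let the fingers close. It gives the time, the measured TCP pose, the force and the opening at its end, in the units of the state.
- robot.observe(): the state, without advancing time (a new reading comes with each control period).
- robot.snapshot(name): name is "scene" or "side" or "wrist"; returns a dict with "color" (384x512x3 uint8, blue, green, red), "mtx" (3x3 intrinsics, pixels), "eye" and "orientation" of the camera in the world; the wrist camera has in their place "mount" (4x4, takes a point from camera to tool coordinates, whose origin is the TCP and whose axes are the tool frame's). Camera axes: x right, y down, z forward; pixel columns grow to the right and rows downward; lengths in m; the calibration is good to about 2 mm. A picture is of the moment at which its call begins: read the wrist's pose just before it. There is no depth.
- robot.hand_in(): hands the job in, once; it reports no verdict.
The state is a dict: "clock": time; "qpos": joint angles; "joint_vel": joint speeds; "joint_efforts": joint torques, N m; "eef_pos": TCP position; "tcp_rot": TCP orientation; "wrist_force": force on the tool from outside, world axes, zero at the start; "moment": the same for the moment, N m; "opening": finger opening in m.
Only numpy, scipy, OpenCV 4.12 (cv2) and the standard library are available. Lean on these libraries where they do the work, as an engineer would, in place of code of your own. Each camera call takes 0.05 s, during which the arm holds its last target.

TASK

The badge in the hand press is finished. Raise the press's lever all the way up, slide the die carriage by its finger knob all the way out until the die with the badge is clear of the ram, then lift the badge out of its die and lay it gently, face up and flat, on the free floor of the cardboard tray with the other finished badges: set it down, do not drop it. Leave the lever up and the carriage out, and do not disturb the other badges or the things on the desk.

Things in the scene. Friction and masses are not known exactly. Their poses are not given: they have to be found in the camera images.
- press: Bench badge press, grey iron C-frame, 215 x 120 mm base, 240 mm high, fixed. Origin: on the desk below the ram's axis. z up; -x is the operator's side, where the lever points; the carriage slides along y. Column at x 78 to 118, 48 mm wide; overarm and ram guide within 24 mm of y = 0, 141 to 177 mm high; upper die 68 mm across, 107 to 139 mm high when the lever is up.
- lever (a joint): Angle of the lever, rad: 0 = right down, 0.82 = right up against its stop; starts at or near the bottom, stays where it is left. Raising it takes about 3 N at the knob. Its axis is the press's y, through lever_pivot. The ram rises 50 mm per rad; with the lever down its plunger stands in the die and locks the carriage.
- lever_pivot (a point): Point on the lever's pivot axis in the middle of the lever: in the press's frame x = 50, y = 0, z = 225 mm.
- lever_knob (a point): Centre of the black ball knob, 34 mm across, on the end of the lever's 14 mm rod, 215 mm from the pivot. In the press's frame, for the joint's value q: x = 50 - 215 cos(q - 0.436), y = 0, z = 225 + 215 sin(q - 0.436) mm, so 134 mm high when down and 306 mm when right up.
- carriage (a joint): Travel of the die carriage, m: 0 = at the start, the badge's die under the ram; 0.1 = at the other stop, the badge's die fully out on the press's -y side. Moves along the press's -y; about 2 N of friction, no spring, and only when the lever is up.
- carriage_knob (a point): Middle of the black finger knob on the carriage's -y end: upright, 20 mm across, from 50 to 68 mm above the desk (this point at 59 mm), on a 10 mm stem over the carriage plate (top 40 mm high). It stands 90 mm from die_seat along the press's -y. A like knob is on the far end.
- die_seat (a point): Centre of the seat in the badge's die, 56 mm above the desk; moves with the carriage. The die: aluminium ring, 80 mm outside, 62 mm inside, its top 72 mm high, around the seat, a 48 mm disc. Two thumb slots, 34 mm wide or more, cut right through the ring on its press +x and -x sides, down to 46 mm above the desk, let the badge's rim be pinched along the press's x. An empty die stands 100 mm to +y.
- badge: The finished button badge in the die: round, 58 mm in diameter, 8 mm thick (steel rim 5 mm high, domed printed face), 13 to 25 g, face up. Origin: centre of its underside; +z through its face. Lies on die_seat, its top 8 mm below the ring's top.
- tray: Shallow open cardboard tray, 250 (its x) x 180 (its y) mm outside, 22 mm high, walls and floor 4 mm, fixed. Origin: centre of its underside. The two finished badges lie in its +x half; the -x half is free.
- tray_in (a point): Centre of the tray's inner floor, 4 mm above the desk; axes as the tray's.
- done_a: Finished badge like the first, lying in the +x, +y quarter of the tray. Origin: centre of its underside.
- done_b: Finished badge like the first, lying in the +x, -y quarter of the tray. Origin: centre of its underside.
- tape: Roll of tan parcel tape lying flat, 110 mm across, 36 mm high, to be left alone. Origin: centre of its underside.
- marker: Marker pen, 132 mm long, 18 mm thick, lying along its x, to be left alone. Origin: under its middle.
- tub: White plastic tub of steel badge shells, 140 (x) x 100 (y) x 40 mm, to be left alone. Origin: centre of its underside.
- rounds: Stack of paper rounds, 70 mm across, 24 mm high, to be left alone. Origin: centre of its underside.
- mug: White mug, 80 mm across, 90 mm high, handle on its +y side, to be left alone. Origin: centre of its underside.

How it is judged:
By the outcome, as a careful person would: the job done as asked, in the order asked, and still so for the second after the job is handed in, with the robot touching nothing.
It also fails if it takes over 64 s, if anything falls off the work surface, if the arm or the gripper's body presses on something with over 40 N, if the wrist force passes 120 N, or if a joint passes its speed limit or range.

## Working session

There is one attempt and no reset: what is moved stays moved. The work goes in short steps, Python scripts to look and compute and a tool call to move; the robot and the scene stay as the last step left them, time stands still between calls to the robot, and variables do not carry over. Pictures are saved under pics/ and viewed, and the job is handed in when it is done.

Besides the shell and the picture viewer there is one more tool, called after ">>>" by a JSON object that holds its "fn" and its "kwargs", one argument or row to a line. move_arm: Moves the arm, as the interface text tells. Its arguments: {"type":"object","properties":{"moves":{"type":"array"},"hand":{"type":"number"},"force":{"type":"number"}},"required":["moves"]}

```bash
ls; mkdir -p pics; python3 - <<'E'
from workcell import robot
import cv2,numpy as np
s=robot.observe();print(s)
for n in ["scene","side","wrist"]:
    d=robot.snapshot(n);cv2.imwrite(f"pics/{n}0.png",d["color"])
    print(n,{k:np.array(v).round(4).tolist() for k,v in d.items() if k!="color"})
E
```

```text
pics
{'clock': 0.0, 'qpos': array([-1.50848758e+00,  5.28490019e-01,  1.43390788e+00,  1.72694202e-05,
        1.18139505e+00, -1.78475584e-01]), 'joint_vel': array([-0.00061047,  0.00023497, -0.00011777,  0.00022675, -0.00031956,
        0.00136184]), 'joint_efforts': array([ 2.92249133e-03, -4.42343438e+01, -1.78024453e+01,  5.20840433e-05,
        8.44779366e-03,  1.84891185e-06]), 'eef_pos': array([ 0.14904293, -0.60622958,  0.23031719]), 'tcp_rot': array([-2.47085166e+00,  1.93755016e+00,  2.27798658e-03]), 'wrist_force': array([-0.2230939 , -0.57797386, -0.0535209 ]), 'moment': array([ 0.0079768 , -0.01451845, -0.03001638]), 'opening': 0.08549702516824587}
scene {'mtx': [[385.1916, 0.0, 259.2025], [0.0, 385.1916, 201.6898], [0.0, 0.0, 1.0]], 'eye': [0.8309, -0.5586, 1.1317], 'orientation': [-2.5109, -0.6384, 0.1757]}
side {'mtx': [[402.8008, 0.0, 251.2005], [0.0, 402.8008, 192.4782], [0.0, 0.0, 1.0]], 'eye': [0.0286, 0.7016, 0.7486], 'orientation': [-0.7752, 2.4502, -1.2572]}
wrist {'mtx': [[302.8466, 0.0, 253.2762], [0.0, 302.8466, 191.8643], [0.0, 0.0, 1.0]], 'mount': [[1.0, -0.0003, -0.0002, 0.001], [0.0003, 0.9616, 0.2745, -0.0706], [0.0001, -0.2745, 0.9616, -0.1422], [0.0, 0.0, 0.0, 1.0]]}
```

View pics/scene0.png

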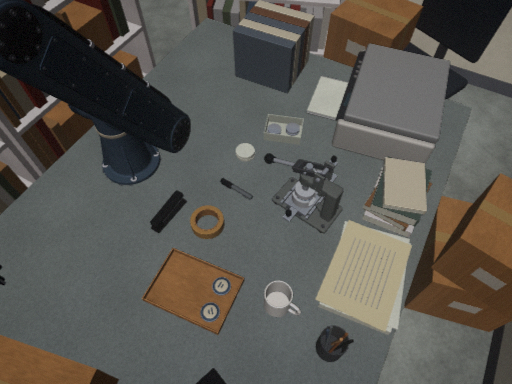

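View pics/side0.png

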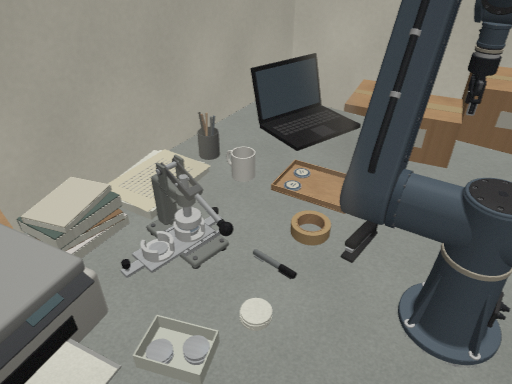

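View pics/wrist0.png

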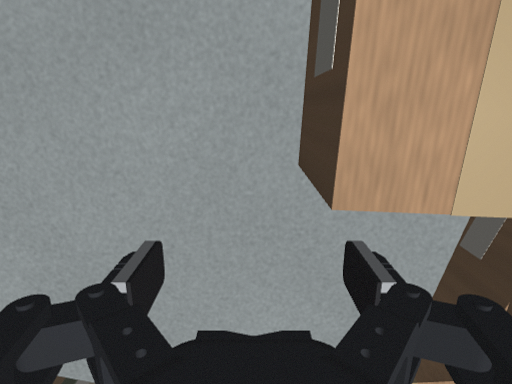

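```bash
python3 - <<'E'
import cv2
a=cv2.imread("pics/scene0.png");cv2.imwrite("pics/sc1.png",cv2.resize(a[140:240,255:355],None,fx=6,fy=6,interpolation=cv2.INTER_CUBIC))
cv2.imwrite("pics/sc2.png",cv2.resize(a[240:340,130:310],None,fx=4,fy=4,interpolation=cv2.INTER_CUBIC))
a=cv2.imread("pics/side0.png");cv2.imwrite("pics/si1.png",cv2.resize(a[145:285,115:245],None,fx=4,fy=4,interpolation=cv2.INTER_CUBIC))
cv2.imwrite("pics/si2.png",cv2.resize(a[140:230,220:360],None,fx=5,fy=5,interpolation=cv2.INTER_CUBIC))
E
```

```text
(no output)
```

View pics/sc1.png

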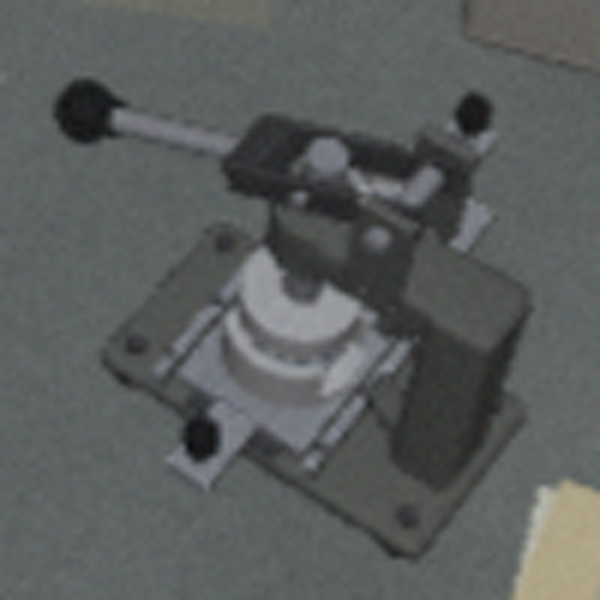

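View pics/sc2.png

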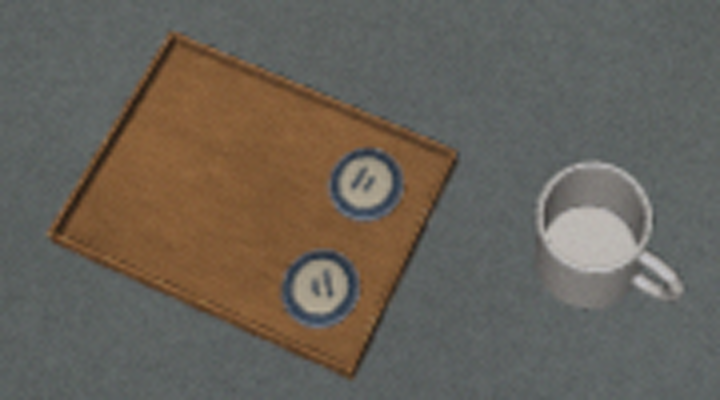

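View pics/si1.png

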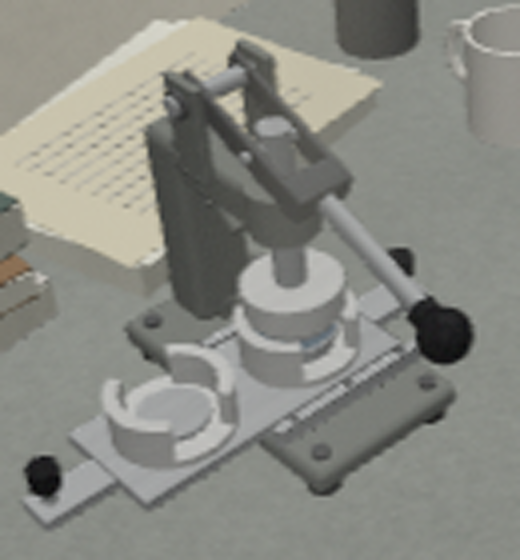

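View pics/si2.png

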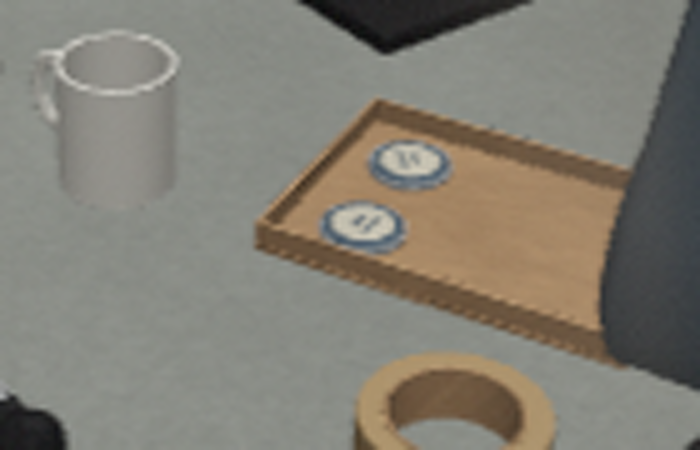

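```bash
cat > h.py <<'E'
import numpy as np,cv2
from scipy.optimize import least_squares
from scipy.spatial.transform import Rotation as R
CAM={"scene":([[385.1916,0,259.2025],[0,385.1916,201.6898],[0,0,1]],[0.8309,-0.5586,1.1317],[-2.5109,-0.6384,0.1757]),
"side":([[402.8008,0,251.2005],[0,402.8008,192.4782],[0,0,1]],[0.0286,0.7016,0.7486],[-0.7752,2.4502,-1.2572])}
def proj(cam,p):
    K,e,o=CAM[cam]; c=R.from_rotvec(o).inv().apply(np.atleast_2d(p)-np.array(e)); u=c@np.array(K).T; return u[:,:2]/u[:,2:]
def ray(cam,uv,z):
    K,e,o=CAM[cam]; d=R.from_rotvec(o).apply(np.linalg.inv(K)@[uv[0],uv[1],1]); e=np.array(e); return e+d*(z-e[2])/d[2]
def T(p,yaw,loc): # loc in m
    c,s=np.cos(yaw),np.sin(yaw); l=np.atleast_2d(loc); return np.c_[p[0]+c*l[:,0]-s*l[:,1],p[1]+s*l[:,0]+c*l[:,1],l[:,2]]
def knob(q): return [.05-.215*np.cos(q-.436),0,.225+.215*np.sin(q-.436)]
E
python3 - <<'E'
from h import *
def res(v,full=False):
    x,y,yaw,q,s0=v
    P=T((x,y),yaw,[knob(q),[0,-.09-s0,.059],[0,.19-s0,.059]])
    r=np.r_[(proj("scene",P)-[[269,158.3],[288.5,212.8],[334,159]]).ravel(),(proj("side",P)-[[225.2,228],[215.2,210.5],[126,264.2]]).ravel()]
    return r
for z in (.059,): print([ray("scene",u,z).round(3) for u in [(288.5,212.8),(334,159)]],[ray("side",u,z).round(3) for u in [(215.2,210.5),(126,264.2)]])
for y0 in np.arange(-3,3.2,.8):
    f=least_squares(res,[.8,-.3,y0,0,0],x_scale=[.1,.1,1,.5,.05]); 
    print(f.cost,f.x.round(4))
b=min((least_squares(res,[.8,-.3,y0,0,0]) for y0 in np.arange(-3,3.2,.8)),key=lambda f:f.cost)
print(b.x,b.fun.round(1))
C=[ray("scene",u,.022) for u in [(173,248.3),(244.3,278.8),(218,334.3),(142.5,299.3)]]
C=np.array(C);print(C.round(3),C.mean(0),np.linalg.norm(np.roll(C,-1,0)-C,axis=1))
d=C[1]+C[2]-C[0]-C[3];print("yaw",np.arctan2(d[1],d[0]))
print([ray("scene",u,.010).round(3) for u in [(221.5,286),(210,312)]])
print("side", [ray("side",(u[0]/5+220,u[1]/5+140),z).round(3) for u,z in [((380,100),.022),((258,225),.022),((410,163),.01),((363,226),.01)]])
E
```

```text
[array([0.619, 0.045, 0.059]), array([0.663, 0.321, 0.059])] [array([0.618, 0.044, 0.059]), array([0.661, 0.323, 0.059])]
0.6130380512557748 [ 0.6331  0.1347 -0.1545  0.023   0.0009]
0.6130380512558181 [ 0.6331  0.1347 -0.1545  0.023   0.0009]
0.6130380512558444 [ 0.6331  0.1347 -0.1545  0.023   0.0009]
0.6130380512560191 [ 0.6331  0.1347 -0.1545  0.023   0.0009]
0.613038051255769 [ 0.6331  0.1347 -0.1545  0.023   0.0009]
0.6130380512558224 [ 0.6331  0.1347 -0.1545  0.023   0.0009]
0.6130380512557467 [ 0.6331  0.1347 -0.1545  0.023   0.0009]
0.6130380512557839 [6.3310e-01 1.3470e-01 6.1287e+00 2.3000e-02 9.0000e-04]
[ 0.63307523  0.13468487 -0.15445073  0.02299347  0.00088482] [ 0.3 -0.2 -0.   0.1 -0.2 -0.2  0.5  0.3 -0.5  0.2  0.  -0.6]
[[ 0.349 -0.226  0.022]
 [ 0.596 -0.206  0.022]
 [ 0.612 -0.382  0.022]
 [ 0.366 -0.403  0.022]] [ 0.48069562 -0.30424086  0.022     ] [0.2483888  0.17739269 0.24748676 0.17838182]
yaw 0.0816223911925858
[array([ 0.545, -0.255,  0.01 ]), array([ 0.556, -0.338,  0.01 ])]
side [array([ 0.6  , -0.374,  0.022]), array([ 0.586, -0.196,  0.022]), array([ 0.552, -0.332,  0.01 ]), array([ 0.539, -0.249,  0.01 ])]
```

>>> {"fn": "move_arm", "kwargs": {
  "moves": [
    {"xyz": [47, 35, 10], "spin": -0.04},
    {"xyz": [47, 35, 10], "spin": -0.04},
    {"xyz": [47, 35, 0], "spin": -0.04},
    {"xyz": [40, 45, 0], "spin": -0.04},
    {"xyz": [40, 45, 0], "spin": -0.04}
  ],
  "hand": 85,
  "force": 30
}}

```text
clock: 0.78
eef_pos: [0.3721, -0.4097, 0.2492]
tcp_rot: [-2.247, 2.193, -0.0]
wrist_force: [0.7, -0.6, -0.3]
opening: 0.0848
```

>>> {"fn": "move_arm", "kwargs": {
  "moves": [
    {"xyz": [36, 45, 0], "spin": -0.04},
    {"xyz": [36, 50, 0], "spin": -0.04},
    {"xyz": [30, 54, 0], "spin": -0.04},
    {"xyz": [30, 55, 0], "spin": -0.04},
    {"xyz": [20, 58, 0], "spin": 0}
  ]
}}

```text
clock: 1.4
eef_pos: [0.5271, -0.144, 0.2485]
tcp_rot: [-2.057, 2.372, -0.003]
wrist_force: [0.2, 1.1, 0.0]
opening: 0.0852
```

>>> {"fn": "move_arm", "kwargs": {
  "moves": [
    {"xyz": [5, 60, 0], "spin": 0},
    {"xyz": [0, 60, 0], "spin": 0},
    {"xyz": [-5, 60, 0], "spin": 0},
    {"xyz": [-10, 50, 0], "spin": 0},
    {"xyz": [-10, 40, 0], "spin": 0}
  ]
}}

```text
clock: 2.02
eef_pos: [0.5076, 0.1363, 0.2474]
tcp_rot: [-2.058, 2.369, -0.003]
wrist_force: [-0.1, -0.6, 0.2]
opening: 0.0852
```

>>> {"fn": "move_arm", "kwargs": {
  "moves": [
    {"xyz": [-20, 21, 0], "spin": -0.013},
    {"xyz": [0, 0, 0], "spin": 0}
  ]
}}

```text
clock: 2.28
eef_pos: [0.4854, 0.1609, 0.247]
tcp_rot: [-2.05, 2.378, -0.002]
wrist_force: [-0.8, -1.1, 0.1]
opening: 0.0848
```

```bash
cat >> h.py <<'E'
def wproj(s,d,P):
    M=np.array(d["mount"]); Rt=R.from_rotvec(s["tcp_rot"]).as_matrix()
    Rc=Rt@M[:3,:3]; e=Rt@M[:3,3]+s["eef_pos"]; u=((np.atleast_2d(P)-e)@Rc)@np.array(d["mtx"]).T; return u[:,:2]/u[:,2:]
def wray(s,d,uv,z):
    M=np.array(d["mount"]); Rt=R.from_rotvec(s["tcp_rot"]).as_matrix()
    Rc=Rt@M[:3,:3]; e=Rt@M[:3,3]+s["eef_pos"]; v=Rc@np.linalg.inv(d["mtx"])@[uv[0],uv[1],1]; return e+v*(z-e[2])/v[2]
PR=((.6331,.1347),-.1545)
E
python3 - <<'E'
from workcell import robot
from h import *
s=robot.observe();d=robot.snapshot("wrist");im=d["color"].copy()
k=T(*PR,[knob(.023)]);print(s["eef_pos"],k,wproj(s,d,k))
for p in wproj(s,d,k): cv2.circle(im,tuple(int(a) for a in p),4,(0,0,255),1)
cv2.imwrite("pics/w1.png",im)
E
```

```text
[0.4853628  0.1609179  0.24695602] [[0.48792707 0.1573094  0.13870784]] [[256.54492395 188.04496457]]
```

View pics/w1.png

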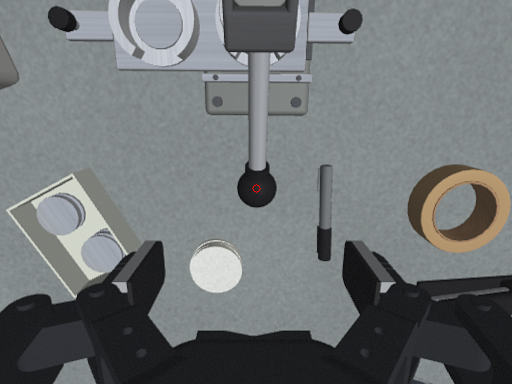

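>>> {"fn": "move_arm", "kwargs": {
  "moves": [
    {"xyz": [2, -4, -60], "spin": 0},
    {"xyz": [0, 0, -50], "spin": 0},
    {"xyz": [0, 0, -21], "spin": 0},
    {"xyz": [0, 0, 0], "spin": 0}
  ]
}}

```text
clock: 2.82
eef_pos: [0.4955, 0.1523, 0.1142]
tcp_rot: [-2.038, 2.376, -0.015]
wrist_force: [-0.3, -0.0, -0.0]
opening: 0.0851
```

>>> {"fn": "move_arm", "kwargs": {
  "moves": [
    {"xyz": [0, 0, 0], "spin": 0},
    {"xyz": [0, 0, 0], "spin": 0},
    {"xyz": [0, 0, 0], "spin": 0},
    {"xyz": [0, 0, 0], "spin": 0}
  ],
  "hand": 28,
  "force": 20
}}

```text
clock: 3.32
eef_pos: [0.499, 0.1566, 0.1179]
tcp_rot: [-2.02, 2.374, -0.011]
wrist_force: [-0.9, -4.8, -3.7]
opening: 0.0316
```

```bash
python3 - <<'E'
from workcell import robot
from h import *
s=robot.observe();print({k:np.round(v,3) for k,v in s.items()})
for n in ("side",):
    cv2.imwrite("pics/s2.png",cv2.resize(robot.snapshot(n)["color"][100:300,100:350],None,fx=3,fy=3))
E
```

```text
{'clock': np.float64(3.325), 'qpos': array([0.085, 0.555, 1.809, 0.013, 0.752, 1.808]), 'joint_vel': array([ 0.   , -0.013,  0.002,  0.017,  0.011, -0.003]), 'joint_efforts': array([  1.813, -40.092, -12.533,   1.095,  -0.551,   0.14 ]), 'eef_pos': array([0.499, 0.157, 0.118]), 'tcp_rot': array([-2.02 ,  2.374, -0.011]), 'wrist_force': array([-0.944, -4.765, -3.716]), 'moment': array([-0.873,  0.232,  0.198]), 'opening': np.float64(0.032)}
```

View pics/s2.png

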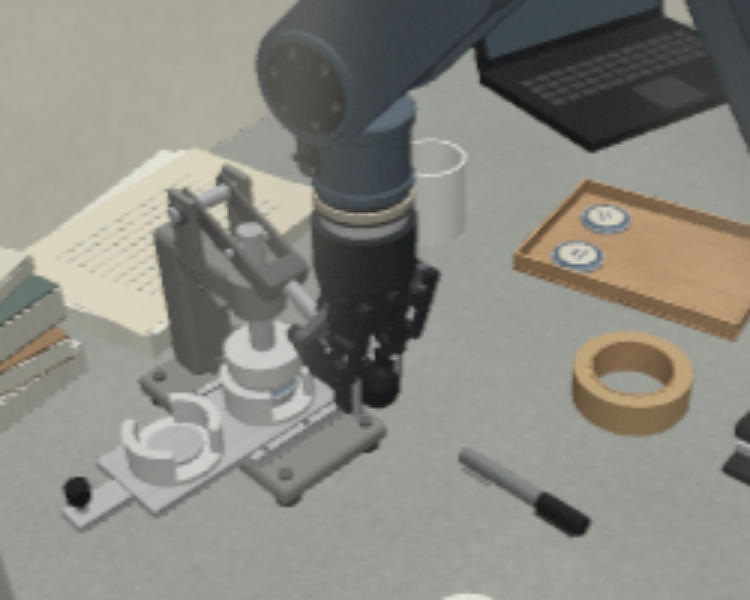

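>>> {"fn": "move_arm", "kwargs": {
  "moves": [
    {"xyz": [0, 0, 0], "spin": 0},
    {"xyz": [0, 0, 0], "spin": 0},
    {"xyz": [-10, 0, 0], "spin": -0.02},
    {"xyz": [0, 0, 0], "spin": 0},
    {"xyz": [0, 0, 0], "spin": 0}
  ],
  "hand": 60
}}

```text
clock: 4.0
eef_pos: [0.4895, 0.1556, 0.1194]
tcp_rot: [-1.992, 2.394, -0.016]
wrist_force: [1.1, -0.1, -0.0]
opening: 0.0599
```

>>> {"fn": "move_arm", "kwargs": {
  "moves": [
    {"xyz": [-2, 2, -5], "spin": 0.028},
    {"xyz": [0, 0, 0], "spin": 0}
  ]
}}

```text
clock: 4.25
eef_pos: [0.4874, 0.1577, 0.114]
tcp_rot: [-2.027, 2.364, -0.016]
wrist_force: [-0.1, -0.9, 0.8]
opening: 0.06
```

>>> {"fn": "move_arm", "kwargs": {
  "moves": [
    {"xyz": [0, 0, 0], "spin": 0},
    {"xyz": [0, 0, 0], "spin": 0},
    {"xyz": [0, 0, 0], "spin": 0},
    {"xyz": [0, 0, 0], "spin": 0}
  ],
  "hand": 25,
  "force": 25
}}

```text
clock: 4.75
eef_pos: [0.4876, 0.1584, 0.114]
tcp_rot: [-2.027, 2.363, -0.015]
wrist_force: [-0.8, 1.6, -0.2]
opening: 0.0323
```

>>> {"fn": "move_arm", "kwargs": {
  "moves": [
    {"xyz": [-7, 1, 18], "spin": 0},
    {"xyz": [-5, 1, 18], "spin": 0},
    {"xyz": [-4, 0.5, 21], "spin": 0},
    {"xyz": [-2, 0.5, 21], "spin": 0},
    {"xyz": [0, 0, 0], "spin": 0}
  ]
}}

```text
clock: 5.38
eef_pos: [0.4692, 0.1612, 0.1921]
tcp_rot: [-2.026, 2.365, -0.014]
wrist_force: [-0.7, 0.6, 2.2]
opening: 0.0324
```

>>> {"fn": "move_arm", "kwargs": {
  "moves": [
    {"xyz": [1, 0, 21], "spin": 0},
    {"xyz": [2, -0.5, 21], "spin": 0},
    {"xyz": [5, -1, 20], "spin": 0},
    {"xyz": [7, -1, 19], "spin": 0},
    {"xyz": [0, 0, 0], "spin": 0}
  ]
}}

```text
clock: 6.0
eef_pos: [0.4792, 0.1596, 0.2677]
tcp_rot: [-2.031, 2.374, 0.005]
wrist_force: [-0.1, 0.6, 2.2]
opening: 0.0321
```

```bash
python3 - <<'E'
from workcell import robot
from h import *
s=robot.observe();print(s["eef_pos"],s["wrist_force"])
cv2.imwrite("pics/s3.png",cv2.resize(robot.snapshot("side")["color"][100:300,100:350],None,fx=3,fy=3))
E
```

```text
[0.4792252  0.1596475  0.26774848] [-0.06788171  0.59802246  2.18685107]
```

View pics/s3.png

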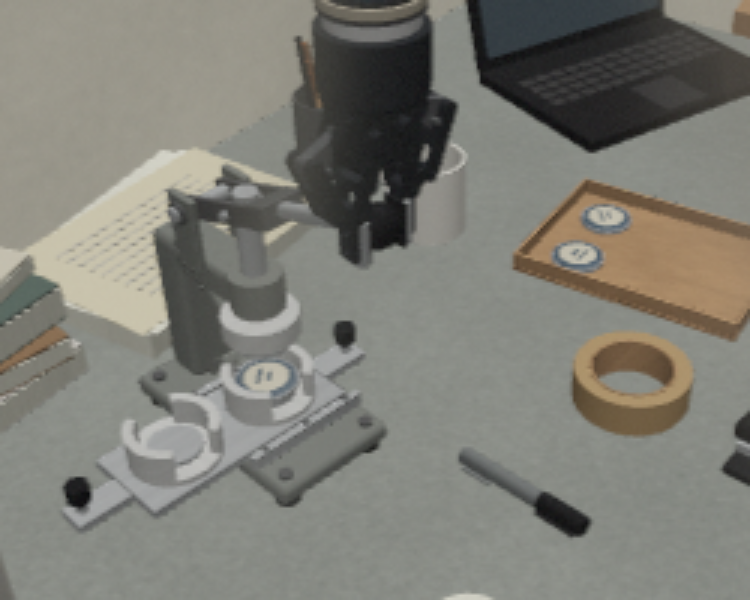

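Lever is nearly up (knob z ≈ 292 mm); the ram has risen clear and the badge is visible. Another ~13 mm plus a little overtravel into the stop.

>>> {"fn": "move_arm", "kwargs": {
  "moves": [
    {"xyz": [4, -1, 10], "spin": 0},
    {"xyz": [3, 0, 7], "spin": 0},
    {"xyz": [1, 0, 4], "spin": 0},
    {"xyz": [0, 0, 2], "spin": 0}
  ]
}}

```text
clock: 6.55
eef_pos: [0.4851, 0.1586, 0.285]
tcp_rot: [-2.034, 2.38, 0.015]
wrist_force: [3.9, 2.6, -17.2]
opening: 0.0323
```

>>> {"fn": "move_arm", "kwargs": {
  "moves": [
    {"xyz": [0, 0, -1], "spin": 0},
    {"xyz": [0, 0, 0], "spin": 0},
    {"xyz": [0, 0, 0], "spin": 0},
    {"xyz": [0, 0, 0], "spin": 0}
  ],
  "hand": 70
}}

```text
clock: 7.05
eef_pos: [0.4877, 0.1579, 0.2878]
tcp_rot: [-2.031, 2.377, 0.005]
wrist_force: [1.3, 0.2, 0.1]
opening: 0.0703
```

>>> {"fn": "move_arm", "kwargs": {
  "moves": [
    {"xyz": [0, 0, 20], "spin": 0},
    {"xyz": [0, 0, 30], "spin": 0},
    {"xyz": [0, 0, 30], "spin": 0},
    {"xyz": [0, 0, 0], "spin": 0}
  ]
}}

```text
clock: 7.55
eef_pos: [0.4874, 0.1577, 0.371]
tcp_rot: [-2.03, 2.376, 0.003]
wrist_force: [0.8, -0.8, -0.4]
opening: 0.0695
```

```bash
python3 - <<'E'
from workcell import robot
from h import *
s=robot.observe();print(s["eef_pos"],s["wrist_force"],s["qpos"])
im=robot.snapshot("side")["color"]
print(proj("side",T(*PR,[knob(.82),knob(.8),knob(.77)])))
cv2.imwrite("pics/s4.png",cv2.resize(im[100:300,100:350],None,fx=3,fy=3))
E
```

```text
[0.48742305 0.15768721 0.37104063] [ 0.79368319 -0.77682488 -0.4116665 ] [0.08773941 0.22229547 1.52207119 0.0115549  1.38503461 1.81311728]
[[223.21772179 167.47244059]
 [223.81758094 169.39054844]
 [224.66521841 172.25122906]]
```

View pics/s4.png

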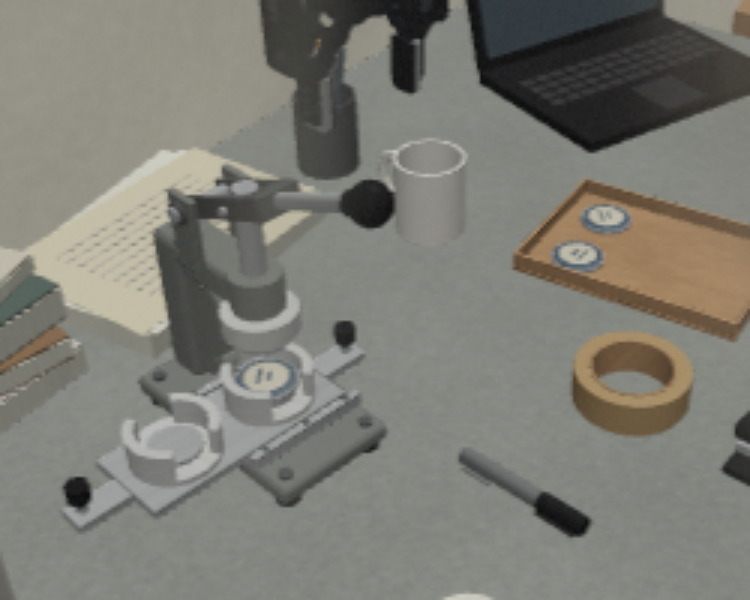

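>>> {"fn": "move_arm", "kwargs": {
  "moves": [
    {"xyz": [0, -30, 0], "spin": 0.175},
    {"xyz": [0, -30, 0], "spin": 0.175},
    {"xyz": [10, -30, 0], "spin": 0.175},
    {"xyz": [20, -20, 0], "spin": 0.175},
    {"xyz": [20, -10, 0], "spin": 0.175}
  ],
  "hand": 60
}}

```text
clock: 8.22
eef_pos: [0.5317, 0.0352, 0.3622]
tcp_rot: [-2.878, 1.254, 0.033]
wrist_force: [-0.3, -0.5, 0.4]
opening: 0.06
```

>>> {"fn": "move_arm", "kwargs": {
  "moves": [
    {"xyz": [25, 0, -30], "spin": 0.175},
    {"xyz": [25, 0, -30], "spin": 0.175},
    {"xyz": [20, 0, -30], "spin": 0.175},
    {"xyz": [10, 0, -30], "spin": 0.173},
    {"xyz": [0, 0, 0], "spin": 0}
  ]
}}

```text
clock: 8.85
eef_pos: [0.6107, 0.0337, 0.2304]
tcp_rot: [3.133, -0.164, -0.052]
wrist_force: [0.6, 0.2, 0.2]
opening: 0.0599
```

```bash
python3 - <<'E'
from workcell import robot
from h import *
s=robot.observe();d=robot.snapshot("wrist");im=d["color"].copy()
Rt=R.from_rotvec(s["tcp_rot"]).as_matrix();print(s["eef_pos"],Rt.round(3),"yaw",np.arctan2(Rt[1,0],Rt[0,0]),s["qpos"].round(2))
k=T(*PR,[[0,-.09,.059],[0,0,.056],[0,-.09,.068]]);print(k,wproj(s,d,k))
for p in wproj(s,d,k): cv2.circle(im,tuple(int(a) for a in p),4,(0,0,255),1)
cv2.imwrite("pics/w5.png",im)
E
```

```text
[0.61072383 0.03368062 0.23036047] [[ 0.994 -0.104 -0.033]
 [-0.104 -0.995 -0.003]
 [-0.033  0.006 -0.999]] yaw -0.10446670106133728 [-0.12  0.52  1.44 -0.01  1.21 -0.02]
[[0.61925025 0.04577203 0.059     ]
 [0.6331     0.1347     0.056     ]
 [0.61925025 0.04577203 0.068     ]] [[264.30354278 160.27755976]
 [269.85438623  68.11117576]
 [264.32710543 161.87304645]]
```

View pics/w5.png

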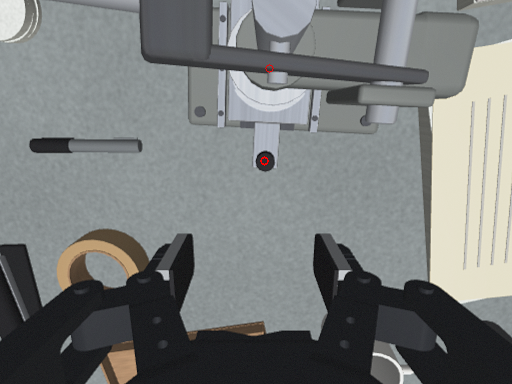

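>>> {"fn": "move_arm", "kwargs": {
  "moves": [
    {"xyz": [4, 6, -45], "spin": -0.05},
    {"xyz": [4, 6, -45], "spin": 0},
    {"xyz": [0, 0, -40], "spin": 0},
    {"xyz": [0, 0, -20], "spin": 0},
    {"xyz": [0, 0, 0], "spin": 0}
  ],
  "hand": 50
}}

```text
clock: 9.52
eef_pos: [0.6223, 0.0456, 0.0865]
tcp_rot: [3.126, -0.267, -0.026]
wrist_force: [-0.7, -0.7, 0.6]
opening: 0.0503
```

>>> {"fn": "move_arm", "kwargs": {
  "moves": [
    {"xyz": [-2, 0, -20], "spin": 0},
    {"xyz": [0, 0, -15], "spin": 0},
    {"xyz": [0, 0, -4], "spin": 0},
    {"xyz": [0, 0, 0], "spin": 0}
  ]
}}

```text
clock: 10.02
eef_pos: [0.6247, 0.0451, 0.0532]
tcp_rot: [3.125, -0.273, -0.007]
wrist_force: [0.3, 0.6, 0.3]
opening: 0.0501
```

```bash
cat > chk.py <<'E'
from workcell import robot
from h import *
import sys
s=robot.observe();Rt=R.from_rotvec(s["tcp_rot"]).as_matrix();print(s["clock"],s["eef_pos"].round(4),"z",Rt[:,2].round(3),"yaw",np.arctan2(Rt[1,0],Rt[0,0]).round(3),s["wrist_force"].round(1),s["opening"])
E
python3 chk.py
```

```text
10.025 [0.6247 0.0451 0.0532] z [-0.005 -0.004 -1.   ] yaw -0.174 [0.3 0.6 0.3] 0.05011005482710968
```

>>> {"fn": "move_arm", "kwargs": {
  "moves": [
    {"xyz": [-5, 0, -6], "spin": 0.02},
    {"xyz": [0, 0, 0], "spin": 0}
  ]
}}

```text
clock: 10.28
eef_pos: [0.62, 0.0451, 0.0481]
tcp_rot: [3.128, -0.24, -0.004]
wrist_force: [-0.5, -0.0, -0.8]
opening: 0.0497
```

>>> {"fn": "move_arm", "kwargs": {
  "moves": [
    {"xyz": [0, 0, 0], "spin": 0},
    {"xyz": [0, 0, 0], "spin": 0},
    {"xyz": [0, 0, 0], "spin": 0},
    {"xyz": [0, 0, 0], "spin": 0}
  ],
  "hand": 12,
  "force": 25
}}

```text
clock: 10.78
eef_pos: [0.6183, 0.0453, 0.0484]
tcp_rot: [3.128, -0.24, -0.01]
wrist_force: [-0.1, -0.5, 1.1]
opening: 0.0188
```

>>> {"fn": "move_arm", "kwargs": {
  "moves": [
    {"xyz": [-3, -19.5, 0], "spin": 0},
    {"xyz": [-3, -19.5, 0], "spin": 0},
    {"xyz": [-3, -19.5, 0], "spin": 0},
    {"xyz": [-3, -19.5, 0], "spin": 0},
    {"xyz": [0, 0, 0], "spin": 0}
  ]
}}

```text
clock: 11.4
eef_pos: [0.6055, -0.0365, 0.0484]
tcp_rot: [3.129, -0.241, -0.01]
wrist_force: [-1.1, -1.6, 0.8]
opening: 0.0184
```

```bash
python3 chk.py
```

```text
11.4 [ 0.6055 -0.0365  0.0484] z [-0.007 -0.003 -1.   ] yaw -0.154 [-1.1 -1.6  0.8] 0.018418081172798036
```

>>> {"fn": "move_arm", "kwargs": {
  "moves": [
    {"xyz": [-1.4, -9, 0], "spin": 0},
    {"xyz": [-1.4, -8, 0], "spin": 0},
    {"xyz": [-0.6, -4, 0], "spin": 0},
    {"xyz": [-0.3, -2, 0], "spin": 0}
  ]
}}

```text
clock: 11.9
eef_pos: [0.6028, -0.0534, 0.0484]
tcp_rot: [-3.123, 0.249, 0.007]
wrist_force: [0.8, 4.9, 1.3]
opening: 0.0187
```

```bash
python3 chk.py
```

```text
11.9 [ 0.6028 -0.0534  0.0484] z [-0.004  0.009 -1.   ] yaw -0.159 [0.8 4.9 1.3] 0.018663213448147385
```

>>> {"fn": "move_arm", "kwargs": {
  "moves": [
    {"xyz": [-0.5, -4, 0], "spin": 0},
    {"xyz": [-0.3, -2, 0], "spin": 0}
  ]
}}

```text
clock: 12.15
eef_pos: [0.6028, -0.0533, 0.0484]
tcp_rot: [-3.114, 0.25, 0.005]
wrist_force: [0.5, 4.1, 0.4]
opening: 0.0191
```

>>> {"fn": "move_arm", "kwargs": {
  "moves": [
    {"xyz": [0, 0, 0], "spin": 0},
    {"xyz": [0, 0, 0], "spin": 0},
    {"xyz": [0, 0, 0], "spin": 0},
    {"xyz": [0, 0, 0], "spin": 0}
  ],
  "hand": 60
}}

```text
clock: 12.65
eef_pos: [0.604, -0.0549, 0.0486]
tcp_rot: [-3.117, 0.248, 0.001]
wrist_force: [0.7, 0.2, 0.2]
opening: 0.0598
```

```bash
python3 chk.py
```

```text
12.65 [ 0.604  -0.0549  0.0486] z [ 0.001  0.015 -1.   ] yaw -0.158 [0.7 0.2 0.2] 0.059824199925557556
```

>>> {"fn": "move_arm", "kwargs": {
  "moves": [
    {"xyz": [0, 0, 40], "spin": 0},
    {"xyz": [0, 0, 50], "spin": 0},
    {"xyz": [0, 0, 40], "spin": 0},
    {"xyz": [0, 0, 0], "spin": 0}
  ]
}}

```text
clock: 13.15
eef_pos: [0.6031, -0.0561, 0.1813]
tcp_rot: [-3.117, 0.25, 0.003]
wrist_force: [-0.7, 0.2, -0.7]
opening: 0.0601
```

```bash
python3 chk.py; python3 - <<'E'
from workcell import robot
from h import *
s=robot.observe();d=robot.snapshot("wrist");im=d["color"].copy()
t=np.linspace(0,2*np.pi,60)
ring=T(*PR,np.c_[.029*np.cos(t),-.1+.029*np.sin(t),0*t+.061])
for p in wproj(s,d,ring): cv2.circle(im,tuple(int(a) for a in p),1,(0,0,255),-1)
k=T(*PR,[[0,-.19,.068]])
for p in wproj(s,d,k): cv2.circle(im,tuple(int(a) for a in p),4,(0,0,255),1)
cv2.imwrite("pics/w6.png",im)
im=robot.snapshot("side")["color"]
cv2.imwrite("pics/s6.png",cv2.resize(im[100:300,100:350],None,fx=3,fy=3))
E
```

```text
13.15 [ 0.6031 -0.0561  0.1813] z [-0.001  0.015 -1.   ] yaw -0.16 [-0.7  0.2 -0.7] 0.060115388173772634
```

View pics/w6.png

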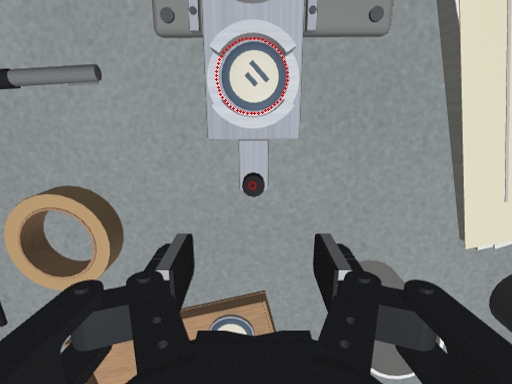

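View pics/s6.png

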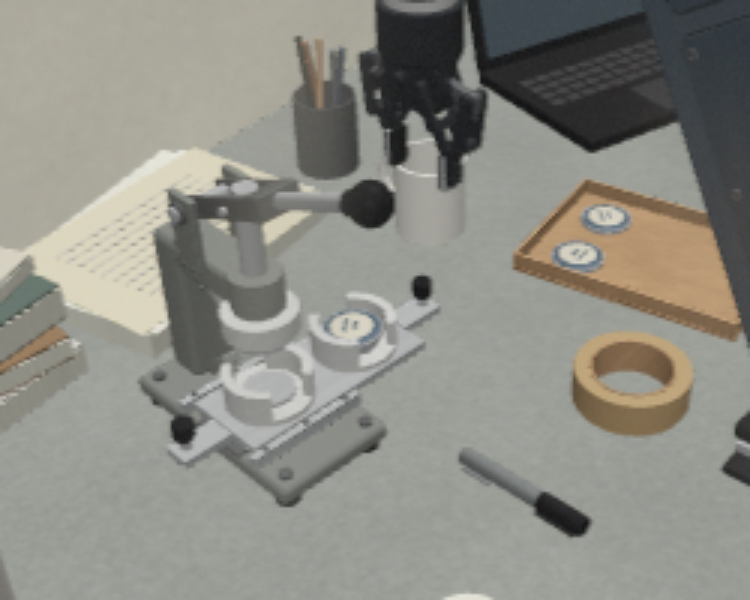

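>>> {"fn": "move_arm", "kwargs": {
  "moves": [
    {"xyz": [5, 30, 0], "spin": 0},
    {"xyz": [5, 30, 0], "spin": 0},
    {"xyz": [3, 20, -10], "spin": 0},
    {"xyz": [1.5, 9, -10], "spin": 0},
    {"xyz": [0, 0, 0], "spin": 0}
  ],
  "hand": 80
}}

```text
clock: 13.88
eef_pos: [0.61, 0.0354, 0.1478]
tcp_rot: [-3.115, 0.253, 0.04]
wrist_force: [0.2, -0.5, 0.0]
opening: 0.08
```

```bash
python3 chk.py
```

```text
13.875 [0.61   0.0354 0.1478] z [-0.024  0.018 -1.   ] yaw -0.162 [ 0.2 -0.5  0. ] 0.08001715472626905
```

>>> {"fn": "move_arm", "kwargs": {
  "moves": [
    {"xyz": [6, 0.5, -30], "spin": 0.007},
    {"xyz": [0, 0, -25], "spin": 0},
    {"xyz": [0, 0, 0], "spin": 0}
  ]
}}

```text
clock: 14.25
eef_pos: [0.6163, 0.0334, 0.0909]
tcp_rot: [-3.117, 0.244, 0.041]
wrist_force: [0.2, -0.0, -0.1]
opening: 0.0799
```

```bash
python3 chk.py
```

```text
14.25 [0.6163 0.0334 0.0909] z [-0.025  0.017 -1.   ] yaw -0.156 [ 0.2 -0.  -0.1] 0.0799462762680955
```

>>> {"fn": "move_arm", "kwargs": {
  "moves": [
    {"xyz": [1, 2, -15], "spin": 0},
    {"xyz": [0, 0, -13], "spin": 0},
    {"xyz": [0, 0, -8], "spin": 0},
    {"xyz": [0, 0, 0], "spin": 0}
  ]
}}

```text
clock: 14.75
eef_pos: [0.6188, 0.0342, 0.0546]
tcp_rot: [-3.117, 0.246, 0.035]
wrist_force: [1.3, 0.5, 0.4]
opening: 0.0802
```

```bash
python3 chk.py
```

```text
14.75 [0.6188 0.0342 0.0546] z [-0.021  0.016 -1.   ] yaw -0.158 [1.3 0.5 0.4] 0.08018315512263494
```

>>> {"fn": "move_arm", "kwargs": {
  "moves": [
    {"xyz": [-1, 1.5, -6], "spin": 0.003},
    {"xyz": [0, 0, 0], "spin": 0}
  ]
}}

```text
clock: 15.0
eef_pos: [0.6181, 0.0358, 0.0487]
tcp_rot: [-3.118, 0.241, 0.033]
wrist_force: [0.3, -1.2, 0.5]
opening: 0.0803
```

```bash
python3 chk.py; python3 - <<'E'
from workcell import robot
from h import *
cv2.imwrite("pics/w7.png",robot.snapshot("wrist")["color"])
im=robot.snapshot("side")["color"]
cv2.imwrite("pics/s7.png",cv2.resize(im[150:250,170:290],None,fx=5,fy=5,interpolation=2))
E
```

```text
15.0 [0.6181 0.0358 0.0487] z [-0.02   0.016 -1.   ] yaw -0.154 [ 0.3 -1.2  0.5] 0.08029583078186174
```

View pics/w7.png

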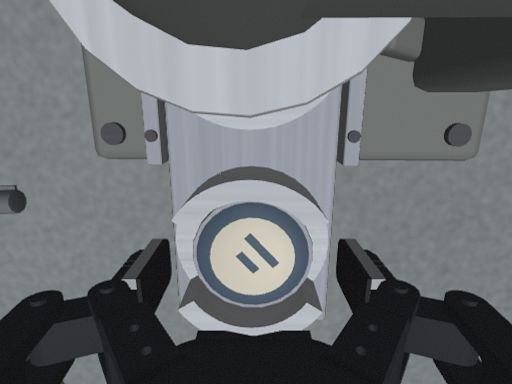

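View pics/s7.png

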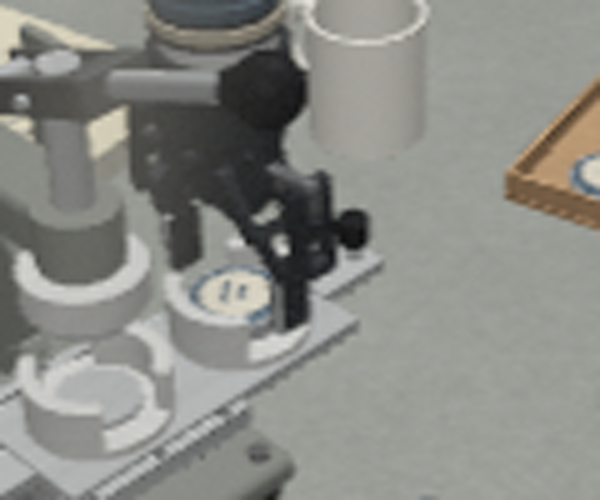

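```bash
python3 - <<'E'
from workcell import robot
from h import *
s=robot.observe();d=robot.snapshot("wrist")
M=np.linalg.inv(d["mount"])
for x in (-.04,.04):
  for y in (-.011,.011):
    for z in (0,-.007,-.013,-.02):
        c=M@[x,y,z,1]; u=d["mtx"]@c[:3]; print(x,y,z,(u[:2]/u[2]).round(0))
im=d["color"];cv2.imwrite("pics/w8.png",cv2.resize(im[180:340,90:430],None,fx=2.3,fy=2.3,interpolation=2))
E
```

```text
-0.04 -0.011 0 [171. 225.]
-0.04 -0.011 -0.007 [168. 231.]
-0.04 -0.011 -0.013 [164. 236.]
-0.04 -0.011 -0.02 [160. 243.]
-0.04 0.011 0 [175. 264.]
-0.04 0.011 -0.007 [171. 271.]
-0.04 0.011 -0.013 [168. 278.]
-0.04 0.011 -0.02 [164. 286.]
0.04 -0.011 0 [330. 225.]
0.04 -0.011 -0.007 [334. 231.]
0.04 -0.011 -0.013 [337. 236.]
0.04 -0.011 -0.02 [341. 242.]
0.04 0.011 0 [327. 264.]
0.04 0.011 -0.007 [330. 271.]
0.04 0.011 -0.013 [334. 278.]
0.04 0.011 -0.02 [337. 286.]
```

View pics/w8.png

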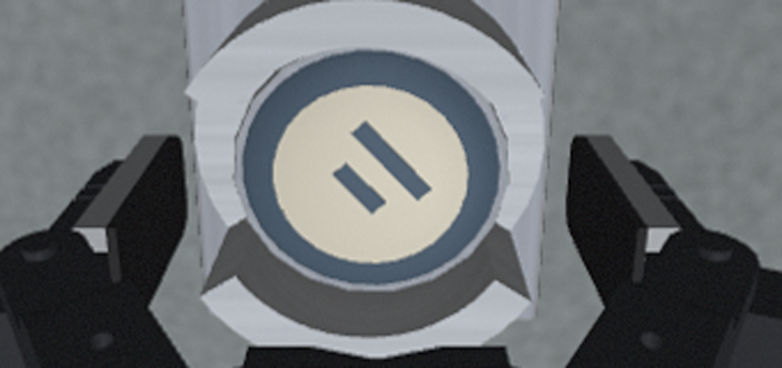

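>>> {"fn": "move_arm", "kwargs": {
  "moves": [
    {"xyz": [0, 0, -4], "spin": 0},
    {"xyz": [0, 0, 0], "spin": 0},
    {"xyz": [0, 0, 0], "spin": 0},
    {"xyz": [0, 0, 0], "spin": 0},
    {"xyz": [0, 0, 0], "spin": 0}
  ],
  "hand": 50,
  "force": 25
}}

```text
clock: 15.78
eef_pos: [0.6185, 0.0356, 0.0455]
tcp_rot: [-3.118, 0.241, 0.032]
wrist_force: [-0.2, -0.1, 1.4]
opening: 0.0564
```

```bash
python3 chk.py; python3 - <<'E'
from workcell import robot
from h import *
cv2.imwrite("pics/w9.png",robot.snapshot("wrist")["color"])
E
```

```text
15.775 [0.6185 0.0356 0.0455] z [-0.019  0.016 -1.   ] yaw -0.154 [-0.2 -0.1  1.4] 0.05636730325896406
```

View pics/w9.png

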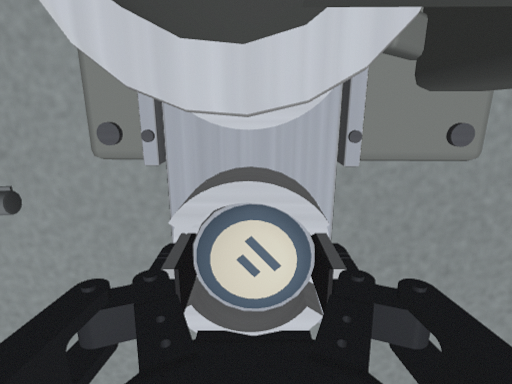

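>>> {"fn": "move_arm", "kwargs": {
  "moves": [
    {"xyz": [0, 0, 8], "spin": 0},
    {"xyz": [0, 0, 12], "spin": 0},
    {"xyz": [0, 0, 20], "spin": 0},
    {"xyz": [0, 0, 20], "spin": 0},
    {"xyz": [0, 0, 0], "spin": 0}
  ]
}}

```text
clock: 16.45
eef_pos: [0.6201, 0.0355, 0.1103]
tcp_rot: [-3.118, 0.241, 0.025]
wrist_force: [0.6, 0.0, 0.7]
opening: 0.0562
```

```bash
python3 chk.py; python3 - <<'E'
from workcell import robot
from h import *
cv2.imwrite("pics/w10.png",robot.snapshot("wrist")["color"])
cv2.imwrite("pics/s10.png",cv2.resize(robot.snapshot("side")["color"][150:250,170:290],None,fx=5,fy=5,interpolation=2))
E
```

```text
16.45 [0.6201 0.0355 0.1103] z [-0.015  0.015 -1.   ] yaw -0.154 [0.6 0.  0.7] 0.05618364701631683
```

View pics/w10.png

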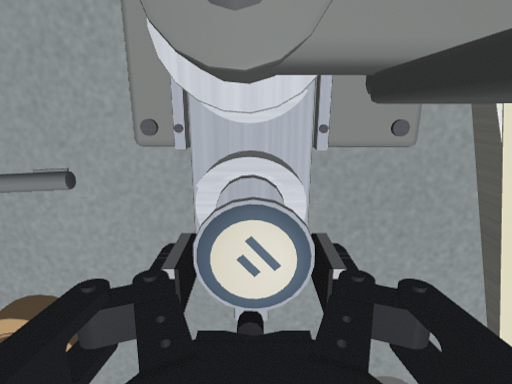

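View pics/s10.png

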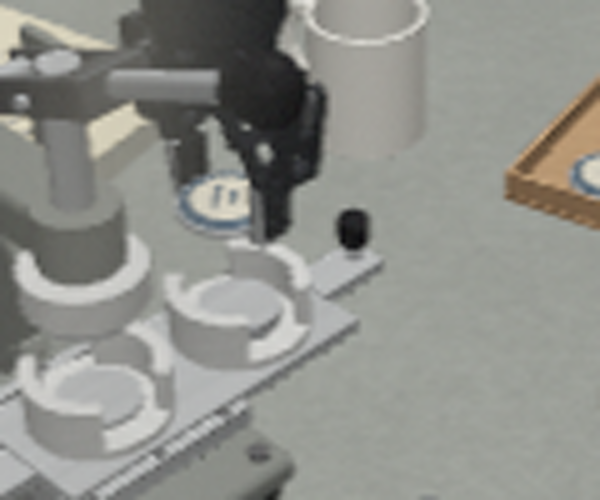

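```bash
python3 - <<'E'
from workcell import robot
from h import *
s=robot.observe();d=robot.snapshot("wrist")
M=np.linalg.inv(d["mount"])
for x in (-.0285,):
  for y in (-.011,.011):
    for z in (0,-.004,-.008,-.012,-.016):
        c=M@[x,y,z,1]; u=d["mtx"]@c[:3]; u=(u[:2]/u[2]);print(x,y,z,u.round(0),((u-[150,190])*4).round())
im=d["color"];cv2.imwrite("pics/w11.png",cv2.resize(im[190:330,150:350],None,fx=4,fy=4,interpolation=2))
im=robot.snapshot("scene")["color"];print(proj("scene",[s["eef_pos"]]))
u=proj("scene",[s["eef_pos"]])[0].astype(int)
cv2.imwrite("pics/sc11.png",cv2.resize(im[u[1]-40:u[1]+30,u[0]-50:u[0]+50],None,fx=7,fy=7,interpolation=2))
print(proj("side",[s["eef_pos"]]))
im=robot.snapshot("side")["color"];u=proj("side",[s["eef_pos"]])[0].astype(int)
cv2.imwrite("pics/s11.png",cv2.resize(im[u[1]-20:u[1]+20,u[0]-30:u[0]+30],None,fx=12,fy=12,interpolation=2));print(u)
E
```

```text
-0.0285 -0.011 0 [194. 225.] [177. 141.]
-0.0285 -0.011 -0.004 [193. 228.] [171. 153.]
-0.0285 -0.011 -0.008 [191. 232.] [165. 166.]
-0.0285 -0.011 -0.012 [189. 235.] [158. 180.]
-0.0285 -0.011 -0.016 [188. 239.] [151. 195.]
-0.0285 0.011 0 [197. 264.] [186. 297.]
-0.0285 0.011 -0.004 [195. 268.] [181. 313.]
-0.0285 0.011 -0.008 [194. 272.] [175. 330.]
-0.0285 0.011 -0.012 [192. 277.] [168. 347.]
-0.0285 0.011 -0.016 [190. 281.] [162. 366.]
[[288.12595369 207.05213841]]
[[215.98228269 194.69030767]]
[215 194]
```

View pics/w11.png

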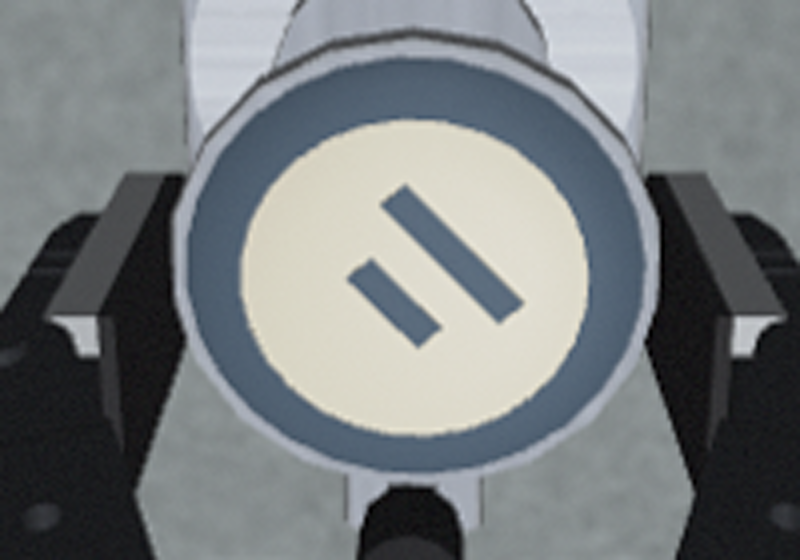

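View pics/s11.png

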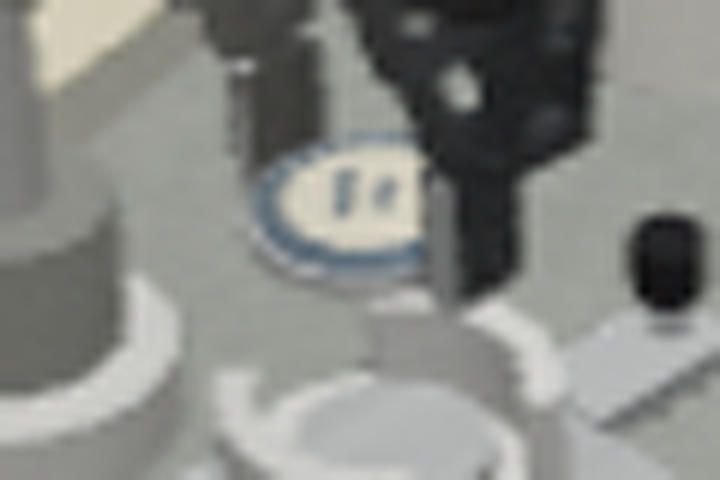

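```bash
python3 - <<'E'
from workcell import robot
from h import *
s=robot.observe();Rt=R.from_rotvec(s["tcp_rot"]).as_matrix()
for y in (-.011,.011):
  for z in (0,-.004,-.008,-.012):
    u=proj("side",[s["eef_pos"]+Rt@[-.0285,y,z]])[0]; print(y,z,((u-[215,194]+[30,20])*12).round())
t=np.linspace(0,2*np.pi,200)
for z in (-.008,-.0105,-.013):
    u=proj("side",s["eef_pos"]+np.c_[.029*np.cos(t),.029*np.sin(t),0*t-z]); print("badge bottom low row",z,((u.max(0)-[215,194]+[30,20])*12).round())
E
```

```text
-0.011 0 [424. 325.]
-0.011 -0.004 [423. 310.]
-0.011 -0.008 [422. 295.]
-0.011 -0.012 [421. 280.]
0.011 0 [497. 283.]
0.011 -0.004 [496. 269.]
0.011 -0.008 [495. 254.]
0.011 -0.012 [494. 239.]
badge bottom low row -0.008 [502. 302.]
badge bottom low row -0.0105 [502. 293.]
badge bottom low row -0.013 [501. 284.]
```

```bash
python3 - <<'E'
from workcell import robot
from h import *
s=robot.observe();Rt=R.from_rotvec(s["tcp_rot"]).as_matrix()
im=robot.snapshot("side")["color"];x0,y0=195,180;f=20
c=cv2.resize(im[y0:y0+30,x0:x0+40],None,fx=f,fy=f,interpolation=cv2.INTER_NEAREST)
t=np.linspace(0,2*np.pi,300);Z=Rt@[0,0,-.0105]
def dr(P,col):
    for p in (proj("side",P)-[x0,y0]+.5)*f: cv2.circle(c,tuple(int(a) for a in p),2,col,-1)
dr(s["eef_pos"]+np.c_[.029*np.cos(t),.029*np.sin(t),0*t]@Rt.T+Z,(0,0,255))
dr(s["eef_pos"]+np.c_[.029*np.cos(t),.029*np.sin(t),0*t-.005]@Rt.T+Z,(0,255,255))
for z,col in ((-.0105,(0,255,0)),(-.006,(255,0,255))):
    for x in (-.0285,.0285):
        dr(s["eef_pos"]+np.c_[0*t+x,np.linspace(-.011,.011,300),0*t+z]@Rt.T,col)
cv2.imwrite("pics/s12.png",c)
E
```

```text
(no output)
```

View pics/s12.png

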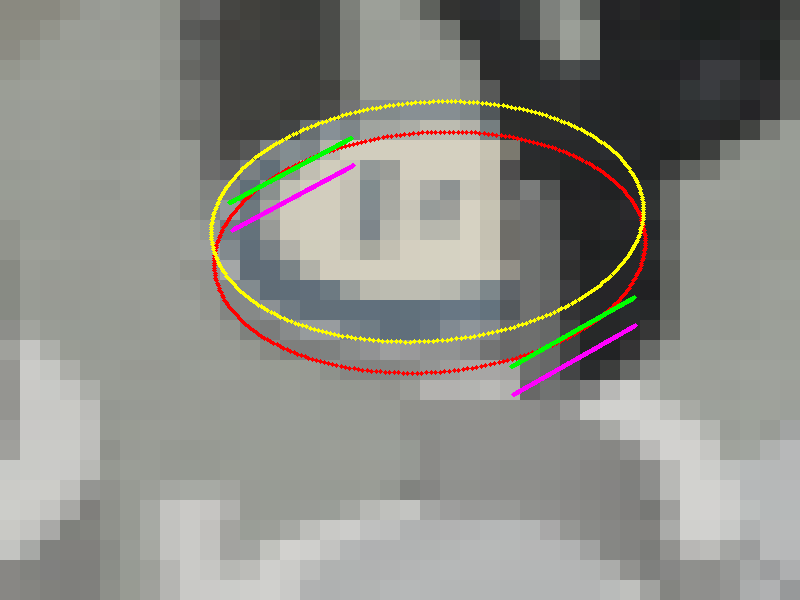

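>>> {"fn": "move_arm", "kwargs": {
  "moves": [
    {"xyz": [0, 0, 25], "spin": 0},
    {"xyz": [-5, -15, 25], "spin": 0.02},
    {"xyz": [-12, -25, 10], "spin": 0.02},
    {"xyz": [-15, -30, 0], "spin": 0.02},
    {"xyz": [-15, -30, 0], "spin": 0.02}
  ]
}}

```text
clock: 17.38
eef_pos: [0.5685, -0.0643, 0.1644]
tcp_rot: [-3.126, 0.105, 0.046]
wrist_force: [1.2, -0.2, 0.7]
opening: 0.0563
```

>>> {"fn": "move_arm", "kwargs": {
  "moves": [
    {"xyz": [-18, -30, 0], "spin": 0.03},
    {"xyz": [-18, -30, 0], "spin": 0.03},
    {"xyz": [-18, -30, 0], "spin": 0.03},
    {"xyz": [-18, -30, 0], "spin": 0.03},
    {"xyz": [-18, -30, 0], "spin": 0.03}
  ]
}}

```text
clock: 18.0
eef_pos: [0.4744, -0.2184, 0.1614]
tcp_rot: [-3.124, -0.138, 0.055]
wrist_force: [-0.1, -1.2, -0.7]
opening: 0.0565
```

```bash
python3 chk.py
```

```text
18.0 [ 0.4744 -0.2184  0.1614] z [-0.035  0.012 -0.999] yaw 0.089 [-0.1 -1.2 -0.7] 0.05653748316620695
```

>>> {"fn": "move_arm", "kwargs": {
  "moves": [
    {"xyz": [-18, -33, -10], "spin": 0},
    {"xyz": [-15, -30, -20], "spin": 0},
    {"xyz": [-10, -20, -20], "spin": 0},
    {"xyz": [0, 0, 0], "spin": 0}
  ]
}}

```text
clock: 18.5
eef_pos: [0.4285, -0.3058, 0.1085]
tcp_rot: [-3.123, -0.132, 0.056]
wrist_force: [0.1, 0.2, 0.3]
opening: 0.0565
```

```bash
python3 chk.py; python3 - <<'E'
from workcell import robot
from h import *
cv2.imwrite("pics/w13.png",robot.snapshot("wrist")["color"])
cv2.imwrite("pics/sc13.png",cv2.resize(robot.snapshot("scene")["color"][200:350,100:300],None,fx=3.5,fy=3.5,interpolation=2))
E
```

```text
18.5 [ 0.4285 -0.3058  0.1085] z [-0.036  0.013 -0.999] yaw 0.085 [0.1 0.2 0.3] 0.05645154641847607
```

View pics/w13.png

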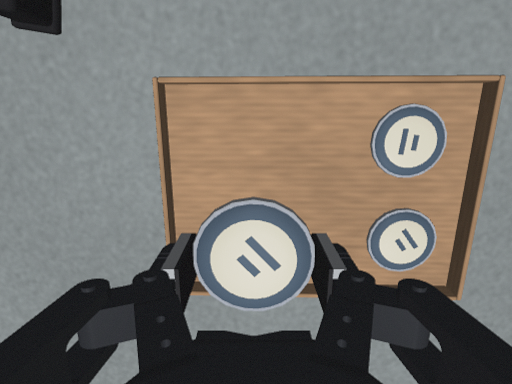

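View pics/sc13.png

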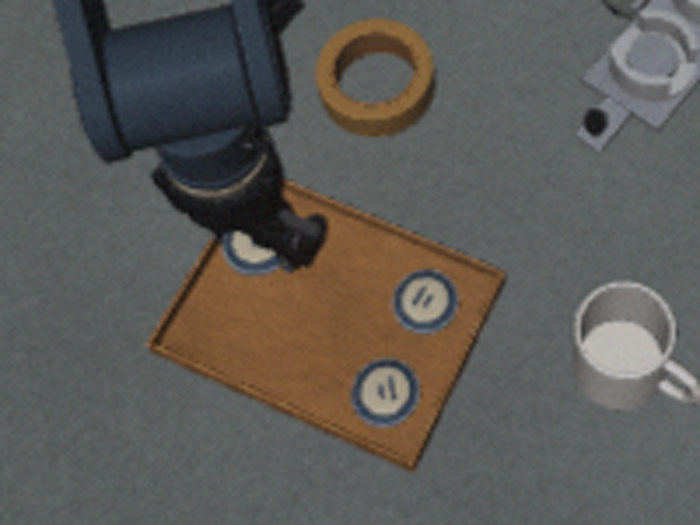

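>>> {"fn": "move_arm", "kwargs": {
  "moves": [
    {"xyz": [0, 0, -25], "spin": 0},
    {"xyz": [0, 0, -25], "spin": 0},
    {"xyz": [0, 0, -20], "spin": 0},
    {"xyz": [0, 0, -12], "spin": 0},
    {"xyz": [0, 0, 0], "spin": 0}
  ]
}}

```text
clock: 19.23
eef_pos: [0.4349, -0.302, 0.03]
tcp_rot: [-3.13, -0.147, 0.044]
wrist_force: [0.1, 0.3, 1.0]
opening: 0.0565
```

```bash
python3 chk.py
```

```text
19.225 [ 0.4349 -0.302   0.03  ] z [-0.028  0.007 -1.   ] yaw 0.094 [0.1 0.3 1. ] 0.056543013586051294
```

>>> {"fn": "move_arm", "kwargs": {
  "moves": [
    {"xyz": [-5, -3, -14], "spin": 0},
    {"xyz": [-2, 0, -8], "spin": 0},
    {"xyz": [0, 0, -4], "spin": 0},
    {"xyz": [0, 0, 0], "spin": 0}
  ]
}}

```text
clock: 19.73
eef_pos: [0.4284, -0.3058, 0.0039]
tcp_rot: [-3.132, -0.147, 0.041]
wrist_force: [-0.4, 0.6, 0.1]
opening: 0.0564
```

```bash
python3 chk.py
```

```text
19.725 [ 0.4284 -0.3058  0.0039] z [-0.026  0.004 -1.   ] yaw 0.094 [-0.4  0.6  0.1] 0.05637942247547928
```

Expected contact near TCP z ≈ −6.5 mm; step down gently watching force.

>>> {"fn": "move_arm", "kwargs": {
  "moves": [
    {"xyz": [0, 0, -3], "spin": 0},
    {"xyz": [0, 0, -2], "spin": 0},
    {"xyz": [0, 0, 0], "spin": 0}
  ]
}}

```text
clock: 20.1
eef_pos: [0.4289, -0.3063, 0.0011]
tcp_rot: [-3.134, -0.147, 0.038]
wrist_force: [0.8, 0.3, -0.5]
opening: 0.0563
```

>>> {"fn": "move_arm", "kwargs": {
  "moves": [
    {"xyz": [0, 0, -2], "spin": 0},
    {"xyz": [0, 0, 0], "spin": 0}
  ]
}}

```text
clock: 20.35
eef_pos: [0.4293, -0.3066, 0.0008]
tcp_rot: [-3.136, -0.148, 0.036]
wrist_force: [-0.3, 0.6, -0.7]
opening: 0.0565
```

>>> {"fn": "move_arm", "kwargs": {
  "moves": [
    {"xyz": [0, 0, -4], "spin": 0},
    {"xyz": [0, 0, 0], "spin": 0}
  ]
}}

```text
clock: 20.6
eef_pos: [0.43, -0.3071, 0.0011]
tcp_rot: [3.138, 0.148, -0.032]
wrist_force: [-0.7, -0.2, -0.8]
opening: 0.0564
```

```bash
python3 chk.py; python3 - <<'E'
from workcell import robot
from h import *
s=robot.observe();print(s["qpos"].round(3),s["joint_efforts"].round(2))
im=robot.snapshot("wrist")["color"]
cv2.imwrite("pics/w14.png",im)
E
```

```text
20.6 [ 0.43   -0.3071  0.0011] z [-0.021 -0.001 -1.   ] yaw 0.094 [-0.7 -0.2 -0.8] 0.056404576715487945
[-0.823  0.782  1.811 -0.03   0.563 -0.892] [ 5.000e-02 -4.365e+01 -5.930e+00 -4.000e-02  1.300e-01 -0.000e+00]
```

View pics/w14.png

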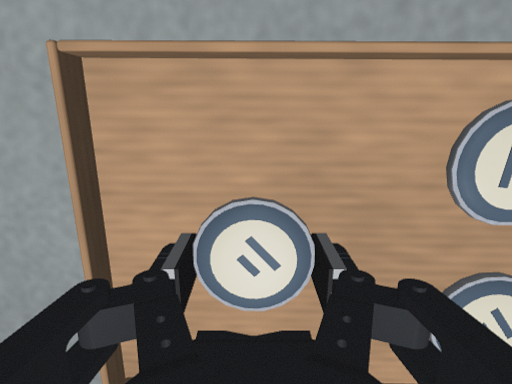

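>>> {"fn": "move_arm", "kwargs": {
  "moves": [
    {"xyz": [-1, 1, -6], "spin": 0},
    {"xyz": [0, 0, 0], "spin": 0}
  ]
}}

```text
clock: 20.9
eef_pos: [0.431, -0.3078, 0.0012]
tcp_rot: [3.132, 0.147, -0.024]
wrist_force: [0.4, 0.4, -0.6]
opening: 0.0567
```

```bash
python3 chk.py; python3 - <<'E'
from workcell import robot
from h import *
s=robot.observe();print(s["qpos"].round(4),s["moment"])
E
```

```text
20.9 [ 0.431  -0.3078  0.0012] z [-0.015 -0.007 -1.   ] yaw 0.094 [ 0.4  0.4 -0.6] 0.05668914062041837
[-0.8225  0.7812  1.8134 -0.0294  0.5523 -0.8915] [-0.02920264 -0.02878068 -0.00681847]
```

```bash
python3 - <<'E'
from workcell import robot
from h import *
im=robot.snapshot("side")["color"];cv2.imwrite("pics/s15.png",im)
cv2.imwrite("pics/sc15.png",cv2.resize(robot.snapshot("scene")["color"][200:350,100:300],None,fx=4,fy=4,interpolation=2))
E
```

```text
(no output)
```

View pics/s15.png

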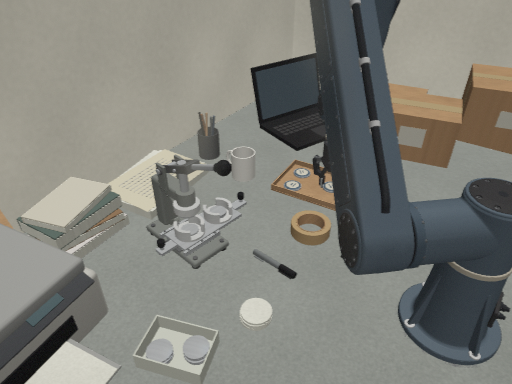

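View pics/sc15.png

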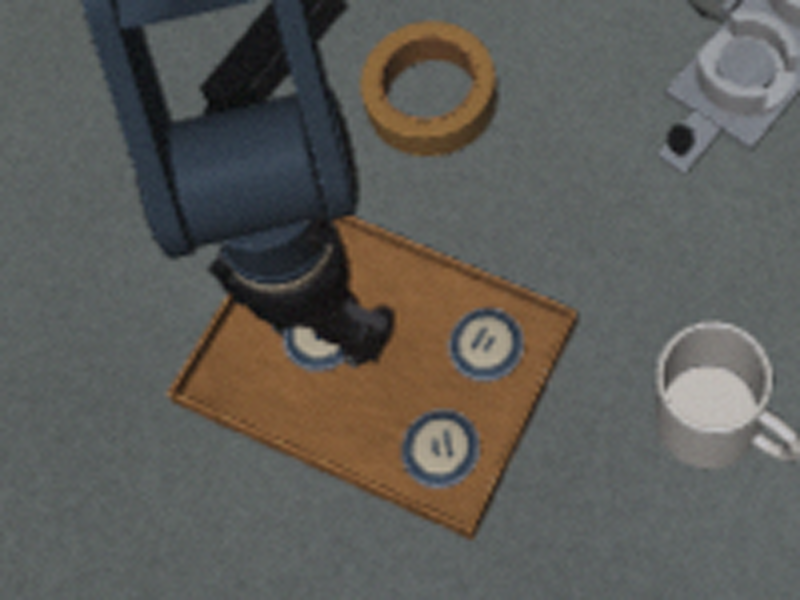

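```bash
python3 - <<'E'
from workcell import robot
s=robot.observe();print(s["qpos"].round(4),s["joint_efforts"].round(2),s["joint_vel"].round(3))
E
```

```text
[-0.8225  0.7832  1.8126 -0.0292  0.5512 -0.8914] [-1.100e-01 -3.685e+01 -4.710e+00 -2.400e-01 -2.000e-02  4.000e-02] [ 0.     0.004 -0.004  0.007  0.007 -0.001]
```

>>> {"fn": "move_arm", "kwargs": {
  "moves": [
    {"xyz": [-2, 2, 6], "spin": 0},
    {"xyz": [0, 0, 0], "spin": 0}
  ]
}}

```text
clock: 21.25
eef_pos: [0.4287, -0.3055, 0.0049]
tcp_rot: [3.134, 0.147, -0.026]
wrist_force: [-1.2, 0.3, 0.1]
opening: 0.0563
```

```bash
python3 chk.py; python3 - <<'E'
from workcell import robot
s=robot.observe();print(s["qpos"].round(4),s["joint_efforts"].round(2),s["joint_vel"].round(3))
E
```

```text
21.25 [ 0.4287 -0.3055  0.0049] z [-0.016 -0.005 -1.   ] yaw 0.094 [-1.2  0.3  0.1] 0.05632246936833511
[-0.8227  0.7728  1.8193 -0.0289  0.5572 -0.8919] [ 3.000e-02 -4.312e+01 -6.000e+00 -3.000e-02  5.000e-02 -0.000e+00] [-0.002  0.022 -0.006 -0.002 -0.008 -0.   ]
```

>>> {"fn": "move_arm", "kwargs": {
  "moves": [
    {"xyz": [0, 0, 30], "spin": 0},
    {"xyz": [0, 0, 40], "spin": 0},
    {"xyz": [5, 10, 40], "spin": 0},
    {"xyz": [15, 30, 30], "spin": -0.02},
    {"xyz": [18, 32, 15], "spin": -0.03}
  ]
}}

```text
clock: 21.88
eef_pos: [0.4645, -0.2319, 0.1582]
tcp_rot: [-3.136, -0.058, 0.037]
wrist_force: [-0.4, -1.1, -0.7]
opening: 0.0562
```

>>> {"fn": "move_arm", "kwargs": {
  "moves": [
    {"xyz": [20, 36, 0], "spin": -0.04},
    {"xyz": [20, 36, 0], "spin": -0.04},
    {"xyz": [20, 36, 0], "spin": -0.04},
    {"xyz": [20, 36, 0], "spin": -0.04},
    {"xyz": [20, 36, 0], "spin": -0.03}
  ]
}}

```text
clock: 22.5
eef_pos: [0.5663, -0.0465, 0.1555]
tcp_rot: [-3.123, 0.253, 0.042]
wrist_force: [0.6, 0.2, -0.8]
opening: 0.056
```

```bash
python3 chk.py
```

```text
22.5 [ 0.5663 -0.0465  0.1555] z [-0.026  0.01  -1.   ] yaw -0.161 [ 0.6  0.2 -0.8] 0.0559517213716468
```

>>> {"fn": "move_arm", "kwargs": {
  "moves": [
    {"xyz": [20, 30, 0], "spin": 0},
    {"xyz": [18, 30, -5], "spin": 0},
    {"xyz": [12, 20, -10], "spin": 0},
    {"xyz": [0, 0, -10], "spin": 0},
    {"xyz": [0, 0, 0], "spin": 0}
  ]
}}

```text
clock: 23.12
eef_pos: [0.6157, 0.0385, 0.1238]
tcp_rot: [-3.124, 0.246, 0.057]
wrist_force: [-0.6, -0.7, -0.4]
opening: 0.0562
```

```bash
python3 chk.py
```

```text
23.125 [0.6157 0.0385 0.1238] z [-0.036  0.01  -0.999] yaw -0.157 [-0.6 -0.7 -0.4] 0.05620086255540781
```

>>> {"fn": "move_arm", "kwargs": {
  "moves": [
    {"xyz": [2, -2, -20], "spin": 0},
    {"xyz": [0, -1, -18], "spin": 0.002},
    {"xyz": [0, 0, -8], "spin": 0},
    {"xyz": [0, 0, 0], "spin": 0}
  ]
}}

```text
clock: 23.62
eef_pos: [0.6161, 0.0321, 0.0738]
tcp_rot: [-3.124, 0.25, 0.061]
wrist_force: [-0.6, 0.5, -0.3]
opening: 0.0566
```

```bash
python3 chk.py
```

```text
23.625 [0.6161 0.0321 0.0738] z [-0.038  0.01  -0.999] yaw -0.159 [-0.6  0.5 -0.3] 0.05657202182946695
```

>>> {"fn": "move_arm", "kwargs": {
  "moves": [
    {"xyz": [2, 3.5, -3], "spin": 0.004},
    {"xyz": [0, 0, 0], "spin": 0}
  ]
}}

```text
clock: 23.88
eef_pos: [0.6188, 0.0357, 0.0712]
tcp_rot: [-3.125, 0.243, 0.059]
wrist_force: [0.4, -0.3, 0.2]
opening: 0.0566
```

```bash
python3 chk.py; python3 - <<'E'
from workcell import robot
from h import *
s=robot.observe();d=robot.snapshot("wrist");im=d["color"].copy()
t=np.linspace(0,2*np.pi,200)
for r,col in((.031,(0,255,0)),(.04,(0,0,255))):
    for p in wproj(s,d,T(*PR,np.c_[r*np.cos(t),-.1+r*np.sin(t),0*t+.072])): cv2.circle(im,tuple(int(a) for a in p),1,col,-1)
cv2.imwrite("pics/w16.png",im)
E
```

```text
23.875 [0.6188 0.0357 0.0712] z [-0.037  0.01  -0.999] yaw -0.155 [ 0.4 -0.3  0.2] 0.0565603694403699
```

View pics/w16.png

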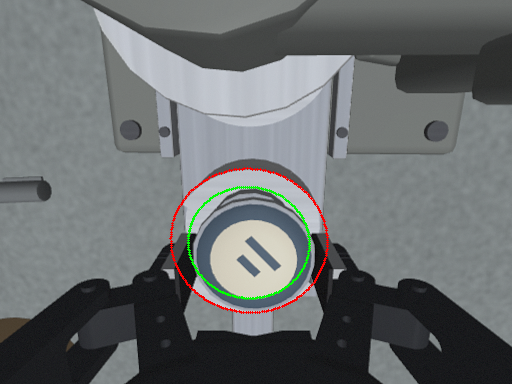

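>>> {"fn": "move_arm", "kwargs": {
  "moves": [
    {"xyz": [-0.5, 0, -6], "spin": 0},
    {"xyz": [0, 0, -5], "spin": 0},
    {"xyz": [0, 0, 0], "spin": 0}
  ]
}}

```text
clock: 24.3
eef_pos: [0.6191, 0.0357, 0.061]
tcp_rot: [-3.125, 0.242, 0.055]
wrist_force: [-0.1, -0.7, 1.4]
opening: 0.056
```

```bash
python3 chk.py
```

```text
24.3 [0.6191 0.0357 0.061 ] z [-0.035  0.009 -0.999] yaw -0.155 [-0.1 -0.7  1.4] 0.055963193351107866
```

>>> {"fn": "move_arm", "kwargs": {
  "moves": [
    {"xyz": [-0.7, 0, -4], "spin": 0},
    {"xyz": [-0.3, 0, -4], "spin": 0},
    {"xyz": [0, 0, 0], "spin": 0}
  ]
}}

```text
clock: 24.68
eef_pos: [0.6183, 0.0353, 0.054]
tcp_rot: [-3.126, 0.242, 0.054]
wrist_force: [-0.1, -0.8, -2.6]
opening: 0.0563
```

```bash
python3 chk.py
```

```text
24.675 [0.6183 0.0353 0.054 ] z [-0.034  0.009 -0.999] yaw -0.155 [-0.1 -0.8 -2.6] 0.0563080427541232
```

>>> {"fn": "move_arm", "kwargs": {
  "moves": [
    {"xyz": [0, 0.3, -4], "spin": 0},
    {"xyz": [0, 0, -3], "spin": 0},
    {"xyz": [0, 0, -2], "spin": 0}
  ]
}}

```text
clock: 25.05
eef_pos: [0.6181, 0.0358, 0.0455]
tcp_rot: [-3.126, 0.242, 0.055]
wrist_force: [-1.6, -1.6, 6.6]
opening: 0.0563
```

```bash
python3 chk.py
```

```text
25.05 [0.6181 0.0358 0.0455] z [-0.034  0.009 -0.999] yaw -0.155 [-1.6 -1.6  6.6] 0.05629953232454708
```

>>> {"fn": "move_arm", "kwargs": {
  "moves": [
    {"xyz": [0, 0, 0], "spin": 0},
    {"xyz": [0, 0, 0], "spin": 0},
    {"xyz": [0, 0, 0], "spin": 0}
  ],
  "hand": 72,
  "force": 20
}}

```text
clock: 25.42
eef_pos: [0.6189, 0.036, 0.0452]
tcp_rot: [-3.125, 0.243, 0.052]
wrist_force: [-0.3, 0.0, 0.0]
opening: 0.0719
```

>>> {"fn": "move_arm", "kwargs": {
  "moves": [
    {"xyz": [0, 0, 5], "spin": 0},
    {"xyz": [0, 0, 0], "spin": 0}
  ]
}}

```text
clock: 25.68
eef_pos: [0.6191, 0.036, 0.0503]
tcp_rot: [-3.125, 0.243, 0.052]
wrist_force: [0.2, -0.2, 0.0]
opening: 0.0722
```

```bash
python3 chk.py;python3 - <<'E'
from workcell import robot
from h import *
s=robot.observe();d=robot.snapshot("wrist");im=d["color"].copy()
cv2.imwrite("pics/w17.png",cv2.resize(im[170:340,120:390],None,fx=2.9,fy=2.9,interpolation=2))
E
```

```text
25.675 [0.6191 0.036  0.0503] z [-0.032  0.009 -0.999] yaw -0.155 [ 0.2 -0.2  0. ] 0.07222432120511495
```

View pics/w17.png

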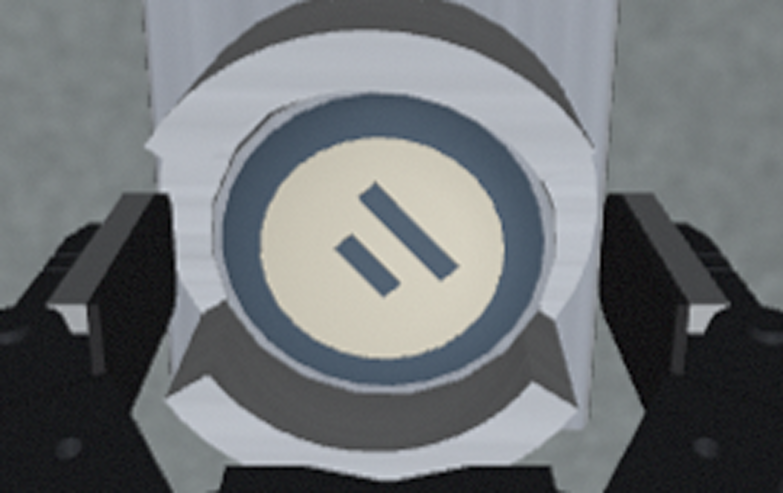

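>>> {"fn": "move_arm", "kwargs": {
  "moves": [
    {"xyz": [0, 0, 0], "spin": 0},
    {"xyz": [0, 0, 0], "spin": 0},
    {"xyz": [0, 0, 0], "spin": 0}
  ],
  "hand": 52,
  "force": 20
}}

```text
clock: 26.1
eef_pos: [0.6184, 0.036, 0.0503]
tcp_rot: [-3.125, 0.243, 0.054]
wrist_force: [-0.6, -0.8, 0.3]
opening: 0.0564
```

```bash
python3 chk.py;python3 - <<'E'
from workcell import robot
from h import *
s=robot.observe();d=robot.snapshot("wrist");im=d["color"].copy()
cv2.imwrite("pics/w18.png",cv2.resize(im[170:340,120:390],None,fx=2.9,fy=2.9,interpolation=2))
E
```

```text
26.1 [0.6184 0.036  0.0503] z [-0.034  0.009 -0.999] yaw -0.155 [-0.6 -0.8  0.3] 0.0564277608194675
```

View pics/w18.png

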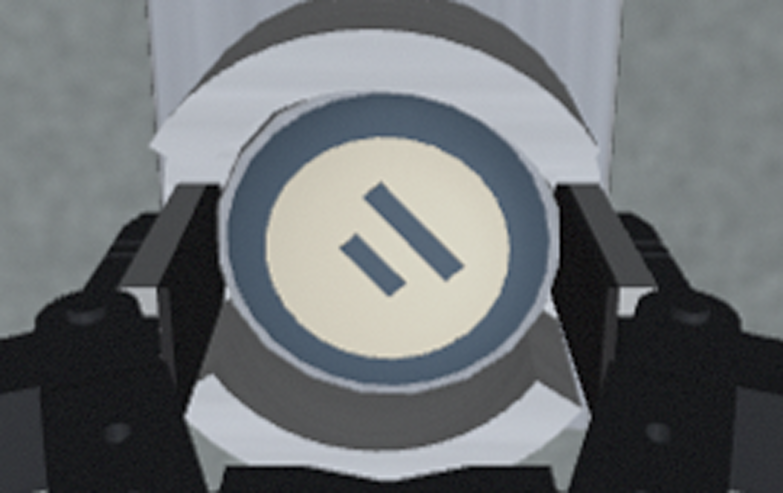

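>>> {"fn": "move_arm", "kwargs": {
  "moves": [
    {"xyz": [0, 0, 0], "spin": 0},
    {"xyz": [0, 0, 1.5], "spin": 0},
    {"xyz": [0, 0, 0], "spin": 0}
  ],
  "hand": 64
}}

```text
clock: 26.52
eef_pos: [0.6186, 0.036, 0.0516]
tcp_rot: [-3.125, 0.243, 0.053]
wrist_force: [-0.5, 0.2, 0.2]
opening: 0.0639
```

```bash
python3 chk.py
```

```text
26.525 [0.6186 0.036  0.0516] z [-0.034  0.009 -0.999] yaw -0.155 [-0.5  0.2  0.2] 0.0639317436373984
```

>>> {"fn": "move_arm", "kwargs": {
  "moves": [
    {"xyz": [0, 0, 0], "spin": 0},
    {"xyz": [0, 0, 0], "spin": 0},
    {"xyz": [0, 0, 0], "spin": 0}
  ],
  "hand": 50,
  "force": 30
}}

```text
clock: 26.9
eef_pos: [0.6186, 0.036, 0.0521]
tcp_rot: [-3.125, 0.243, 0.053]
wrist_force: [-0.3, -0.5, -0.1]
opening: 0.0559
```

>>> {"fn": "move_arm", "kwargs": {
  "moves": [
    {"xyz": [0, 0, 4], "spin": 0},
    {"xyz": [0, 0, 5], "spin": 0},
    {"xyz": [0, 0, 0], "spin": 0}
  ]
}}

```text
clock: 27.28
eef_pos: [0.6185, 0.0361, 0.0614]
tcp_rot: [-3.125, 0.243, 0.054]
wrist_force: [-1.2, 0.3, -0.8]
opening: 0.0562
```

```bash
python3 chk.py;python3 - <<'E'
from workcell import robot
from h import *
s=robot.observe();d=robot.snapshot("wrist");im=d["color"].copy()
cv2.imwrite("pics/w19.png",cv2.resize(im[170:340,120:390],None,fx=2.9,fy=2.9,interpolation=2))
im=robot.snapshot("side")["color"]
cv2.imwrite("pics/s19.png",cv2.resize(im[180:230,185:245],None,fx=10,fy=10,interpolation=2))
E
```

```text
27.275 [0.6185 0.0361 0.0614] z [-0.034  0.009 -0.999] yaw -0.155 [-1.2  0.3 -0.8] 0.056181964735313776
```

View pics/w19.png

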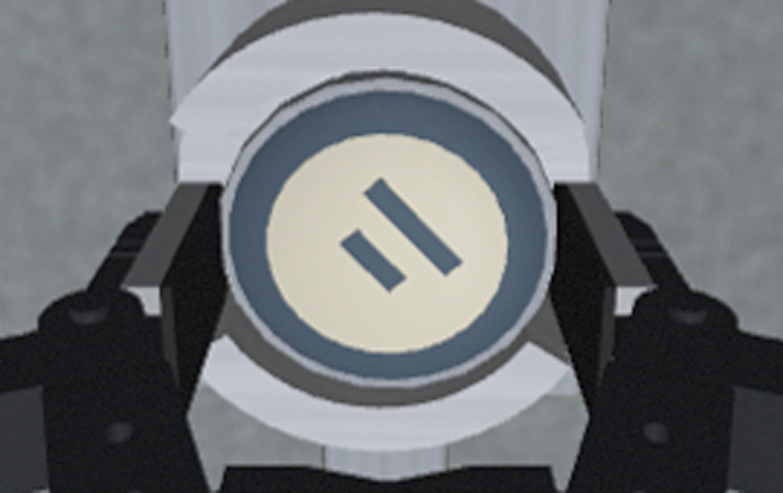

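View pics/s19.png

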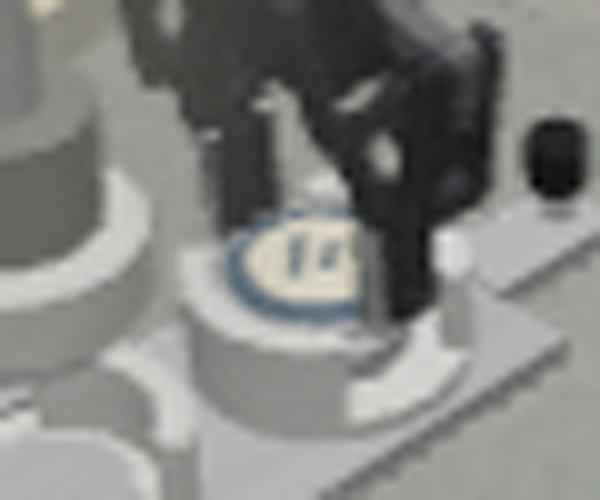

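>>> {"fn": "move_arm", "kwargs": {
  "moves": [
    {"xyz": [0, 0, 10], "spin": 0},
    {"xyz": [0, 0, 18], "spin": 0},
    {"xyz": [0, 0, 22], "spin": 0},
    {"xyz": [0, -10, 22], "spin": 0},
    {"xyz": [-8, -20, 15], "spin": 0.02}
  ]
}}

```text
clock: 28.0
eef_pos: [0.6105, 0.0068, 0.1539]
tcp_rot: [-3.128, 0.207, 0.052]
wrist_force: [0.2, 0.9, -0.0]
opening: 0.0559
```

>>> {"fn": "move_arm", "kwargs": {
  "moves": [
    {"xyz": [-12, -25, 5], "spin": 0.02},
    {"xyz": [-15, -28, 0], "spin": 0.02},
    {"xyz": [-16, -28, 0], "spin": 0.02},
    {"xyz": [-16, -28, 0], "spin": 0.02},
    {"xyz": [-16, -28, 0], "spin": 0.02}
  ]
}}

```text
clock: 28.62
eef_pos: [0.5373, -0.1342, 0.169]
tcp_rot: [-3.141, 0.04, 0.029]
wrist_force: [0.1, -0.3, -0.5]
opening: 0.0561
```

>>> {"fn": "move_arm", "kwargs": {
  "moves": [
    {"xyz": [-16, -28, 0], "spin": 0.025},
    {"xyz": [-16, -28, 0], "spin": 0.025},
    {"xyz": [-16, -28, 0], "spin": 0.025},
    {"xyz": [-16, -28, 0], "spin": 0.025},
    {"xyz": [-12, -20, 0], "spin": 0.02}
  ]
}}

```text
clock: 29.25
eef_pos: [0.4601, -0.2722, 0.1767]
tcp_rot: [3.131, 0.153, -0.015]
wrist_force: [0.1, 0.5, -0.5]
opening: 0.0561
```

```bash
python3 chk.py
```

```text
29.25 [ 0.4601 -0.2722  0.1767] z [-0.009 -0.008 -1.   ] yaw 0.098 [ 0.1  0.5 -0.5] 0.05610302067628899
```

>>> {"fn": "move_arm", "kwargs": {
  "moves": [
    {"xyz": [-14, -16, -10], "spin": 0},
    {"xyz": [-14, -15, -20], "spin": 0},
    {"xyz": [-5, -5, -25], "spin": 0},
    {"xyz": [0, 0, -25], "spin": 0},
    {"xyz": [0, 0, -20], "spin": 0}
  ]
}}

```text
clock: 29.88
eef_pos: [0.4285, -0.3156, 0.0835]
tcp_rot: [3.117, 0.146, 0.003]
wrist_force: [0.9, -0.1, -0.2]
opening: 0.0559
```

>>> {"fn": "move_arm", "kwargs": {
  "moves": [
    {"xyz": [0, 0, -20], "spin": 0},
    {"xyz": [0, 0, -18], "spin": 0},
    {"xyz": [0, 0, -10], "spin": 0},
    {"xyz": [0, 0, 0], "spin": 0}
  ]
}}

```text
clock: 30.38
eef_pos: [0.43, -0.3176, 0.0373]
tcp_rot: [3.113, 0.145, 0.008]
wrist_force: [-0.0, -0.6, -0.3]
opening: 0.0563
```

```bash
python3 chk.py;python3 - <<'E'
from workcell import robot
from h import *
d=robot.snapshot("wrist");cv2.imwrite("pics/w20.png",d["color"])
E
```

```text
30.375 [ 0.43   -0.3176  0.0373] z [ 0.006 -0.025 -1.   ] yaw 0.093 [-0.  -0.6 -0.3] 0.05631016775376023
```

View pics/w20.png

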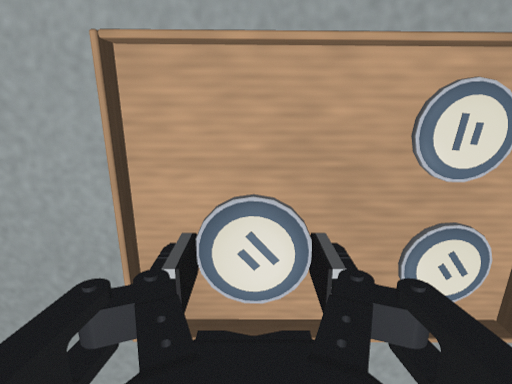

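>>> {"fn": "move_arm", "kwargs": {
  "moves": [
    {"xyz": [0, 5, -10], "spin": 0},
    {"xyz": [0, 5, -10], "spin": 0},
    {"xyz": [0, 0, -7], "spin": 0},
    {"xyz": [0, 0, 0], "spin": 0}
  ]
}}

```text
clock: 30.92
eef_pos: [0.4309, -0.3074, 0.0103]
tcp_rot: [3.111, 0.146, 0.011]
wrist_force: [-0.8, -0.5, -0.2]
opening: 0.056
```

```bash
python3 chk.py
```

```text
30.925 [ 0.4309 -0.3074  0.0103] z [ 0.008 -0.027 -1.   ] yaw 0.094 [-0.8 -0.5 -0.2] 0.05601761226296493
```

>>> {"fn": "move_arm", "kwargs": {
  "moves": [
    {"xyz": [-1, 0, -4], "spin": 0},
    {"xyz": [0, 0, -3], "spin": 0},
    {"xyz": [0, 0, 0], "spin": 0}
  ]
}}

```text
clock: 31.3
eef_pos: [0.43, -0.3078, 0.0029]
tcp_rot: [3.11, 0.145, 0.011]
wrist_force: [-0.1, 0.4, 0.3]
opening: 0.0559
```

>>> {"fn": "move_arm", "kwargs": {
  "moves": [
    {"xyz": [0, 0, -2], "spin": 0},
    {"xyz": [0, 0, -2], "spin": 0}
  ]
}}

```text
clock: 31.55
eef_pos: [0.4302, -0.3082, 0.0006]
tcp_rot: [3.109, 0.145, 0.012]
wrist_force: [-1.7, 3.5, 25.4]
opening: 0.0561
```

```bash
python3 chk.py
```

```text
31.55 [ 0.4302 -0.3082  0.0006] z [ 0.009 -0.029 -1.   ] yaw 0.094 [-1.7  3.5 25.4] 0.05607381538859122
```

>>> {"fn": "move_arm", "kwargs": {
  "moves": [
    {"xyz": [0, 0, 0.3], "spin": 0}
  ]
}}

```text
clock: 31.68
eef_pos: [0.4302, -0.3082, 0.0016]
tcp_rot: [3.109, 0.146, 0.013]
wrist_force: [-0.9, 0.4, -0.1]
opening: 0.0558
```

```bash
python3 chk.py
```

```text
31.675 [ 0.4302 -0.3082  0.0016] z [ 0.009 -0.029 -1.   ] yaw 0.094 [-0.9  0.4 -0.1] 0.05578099357452931
```

>>> {"fn": "move_arm", "kwargs": {
  "moves": [
    {"xyz": [0, 0, -1], "spin": 0}
  ]
}}

```text
clock: 31.8
eef_pos: [0.4304, -0.3084, 0.0011]
tcp_rot: [3.108, 0.146, 0.013]
wrist_force: [-0.1, 0.3, 6.3]
opening: 0.056
```

>>> {"fn": "move_arm", "kwargs": {
  "moves": [
    {"xyz": [0, 0, 0], "spin": 0},
    {"xyz": [0, 0, 0], "spin": 0},
    {"xyz": [0, 0, 0], "spin": 0}
  ],
  "hand": 66
}}

```text
clock: 32.17
eef_pos: [0.4304, -0.3085, 0.0004]
tcp_rot: [3.108, 0.145, 0.013]
wrist_force: [0.0, 0.5, -0.1]
opening: 0.066
```

```bash
python3 chk.py;python3 - <<'E'
from workcell import robot
from h import *
d=robot.snapshot("wrist");cv2.imwrite("pics/w21.png",d["color"])
E
```

```text
32.175 [ 4.304e-01 -3.085e-01  4.000e-04] z [ 0.01  -0.029 -1.   ] yaw 0.094 [ 0.   0.5 -0.1] 0.06602127299258564
```

View pics/w21.png

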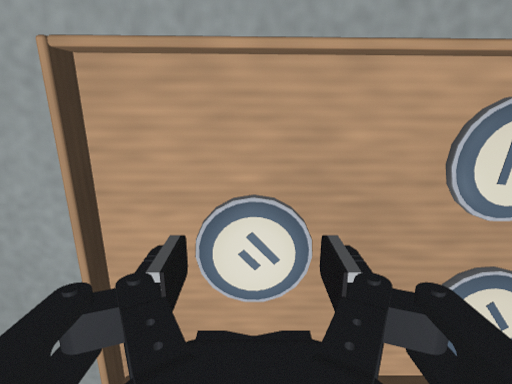

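Released with 6 N of floor contact; badge lies flat. Rise straight up and back off.

>>> {"fn": "move_arm", "kwargs": {
  "moves": [
    {"xyz": [0, 0, 10], "spin": 0},
    {"xyz": [0, 0, 25], "spin": 0},
    {"xyz": [0, 0, 40], "spin": 0},
    {"xyz": [0, 0, 50], "spin": 0},
    {"xyz": [0, 0, 50], "spin": 0}
  ]
}}

```text
clock: 32.85
eef_pos: [0.4278, -0.3058, 0.1782]
tcp_rot: [3.116, 0.145, 0.004]
wrist_force: [0.8, 0.3, 0.3]
opening: 0.0661
```

>>> {"fn": "move_arm", "kwargs": {
  "moves": [
    {"xyz": [-10, -40, 0], "spin": 0},
    {"xyz": [-30, -50, 0], "spin": 0},
    {"xyz": [-30, -50, 0], "spin": 0},
    {"xyz": [-30, -50, 0], "spin": 0},
    {"xyz": [0, 0, 0], "spin": 0}
  ]
}}

```text
clock: 33.48
eef_pos: [0.3269, -0.5027, 0.1882]
tcp_rot: [3.1, 0.151, 0.018]
wrist_force: [0.4, 1.0, 0.0]
opening: 0.066
```

```bash
python3 chk.py;python3 - <<'E'
from workcell import robot
from h import *
a=robot.snapshot("scene")["color"];cv2.imwrite("pics/scF.png",cv2.resize(a[130:350,120:360],None,fx=3,fy=2.7))
b=robot.snapshot("side")["color"];cv2.imwrite("pics/siF.png",cv2.resize(b[130:290,110:360],None,fx=3,fy=3))
cv2.imwrite("pics/wF.png",robot.snapshot("wrist")["color"])
print(proj("side",T(*PR,[knob(.82),[0,-.19,.059]])), proj("scene",T(*PR,[knob(.82),[0,-.19,.059]])))
E
```

```text
33.475 [ 0.3269 -0.5027  0.1882] z [ 0.014 -0.037 -0.999] yaw 0.097 [0.4 1.  0. ] 0.06598349121042811
[[223.21772179 167.47244059]
 [240.16727753 195.45446221]] [[270.29352102 121.74922801]
 [270.27174424 234.63921244]]
```

View pics/scF.png

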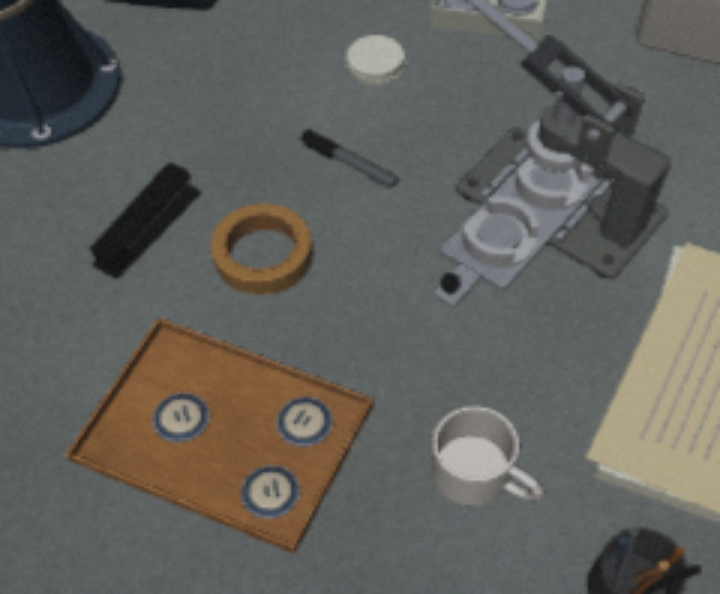

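View pics/siF.png

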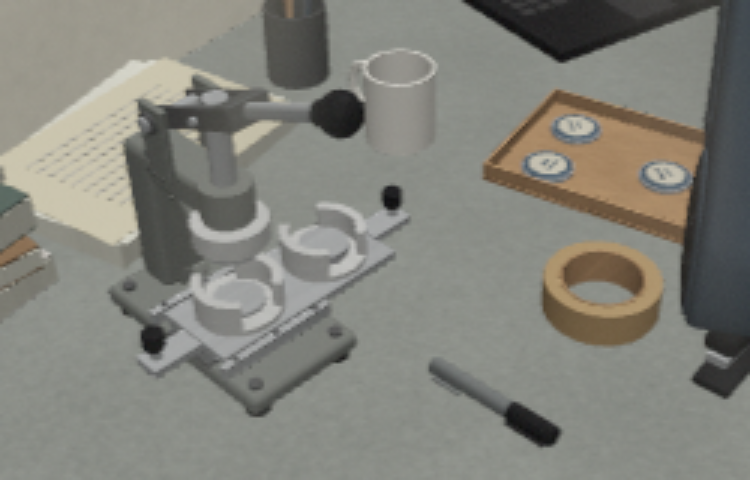

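```bash
python3 -c "
from workcell import robot
print(robot.hand_in())"
```

```text
the job is handed in; nothing more can be done
None
```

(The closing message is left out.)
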